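# Swap the filter stones in the diameter comparator and hold the lever for the reading

### The job

Swap the two porous filter stones: the one on the comparator's round table goes onto the stone rest and the one from the rest goes onto the table, between the jaw and the two stop pins, leaving the thumb lever alone until both lie in place. Then press the thumb lever until its pad is level with the top of the little index post beside it, so that the jaw seats the stone against both pins, and finish holding it there, pressed, so that I can read the gauge. Do not shift the brass weight, the tape or the spanner.

Things in the scene. Friction and masses are not known exactly. Their poses are not given: they have to be found in the camera images.
- comparator: Disc gauge fixed to the bench: grey base plate 330 x 90 mm, top 16 mm up. Origin on the bench under its round table; x runs along it from the thumb lever (-x, robot's side) over jaw and table to the dial gauge (+x; 50 mm high, from x = 34 mm). Two stop pins (10 mm diameter, tops at 42 mm) at x 34.4, y +-20.6 mm; the gauge tip between them yields easily. Lever bracket 86 mm high, x -93 to -67.
- table_centre (a point): Centre of the top of the comparator's round table (40 mm diameter, 28 mm above the bench, 12 mm above the base plate). A stone laid flat and centred here, to about 6 mm, has some 6 mm to the jaw and 4 mm to the pins. Its two sides along the comparator's y are free for fingers.
- seat_centre (a point): Where the centre of a stone is when the jaw has pushed it home against both pins: 5 mm along the comparator's +x from the table's centre, 33 mm above the bench (half-way up the stone).
- jaw: Steel jaw plate 34 mm wide, 12 mm high (28 to 40 mm above the bench), moving along the comparator's +x. Origin mid-face, 37 mm on the -x side of the table's centre with the lever up. Sprung in its sleeve: once the stone is home on the pins it yields while the lever goes on, bearing on the stone with 4 to 16 N (about 10 N with the lever level with the post).
- thumb_lever (a joint): Angle of the thumb lever: 0 up at rest, 0.42 fully down at its stop. The pad is 72 mm from the pivot. It springs back up when let go. The jaw meets the stone at about 0.25; the pad is level with the index post at 0.33.
- pad_top (a point): Centre of the top of the lever's black pad (34 x 34 mm), 150 mm on the -x side of the table's centre; 97 mm above the bench at rest, 74 mm when level with the index post (23 mm of travel). Pressing takes 2 N at first, about 5 N when the jaw meets the stone, 11 N level with the post, 18 N at the stop. The point moves with the lever.
- post_top (a point): Top centre of the index post, a plain steel rod of 8 mm diameter that stands 29 mm to the left (+y of the comparator) of the pad, 74 mm above the bench. Fixed.
- stone_rest: Turned aluminium stand for one stone, fixed to the bench: foot 72 mm across, flat round top of 40 mm. Origin under its centre on the bench. It stands in the lane between two pressure controllers (150 mm high at their right ends, keypads up to 190 mm); the bench to its left (+y) is free for 150 mm, where a stone can be laid aside.
- rest_top (a point): Centre of the flat top of the stone rest, 28 mm above the bench. The waiting stone lies centred on it at the start.
- stone_a_centre (a point): Centre (half-way up) of a porous stone: flat disc 62 mm in diameter and 10 mm thick, about 60 g, dark brown-grey. It starts either on the comparator's table or on the rest; z axis up along the disc's axis.
- stone_b_centre (a point): Centre (half-way up) of the other porous stone: same size (62 mm diameter, 10 mm thick, about 60 g), paler grey. It starts in the other of the two places.
- stone_a: The disc whose centre is stone_a_centre; origin at the centre of its underside.
- stone_b: The disc whose centre is stone_b_centre; origin at the centre of its underside.
- brass_weight: Bystander: brass weight 36 mm in diameter, 40 mm high, standing on the bench; origin at the centre of its underside. Leave it alone.
- black_tape: Bystander: roll of black tape 59 mm across, 19 mm high, lying flat; origin at the centre of its underside. Leave it alone.
- small_spanner: Bystander: open-ended spanner 150 mm long, 6 mm thick, lying flat near the front edge; origin at the centre of its underside. Leave it alone.
There are look-alikes about, which are no part of the job. What is shaped like the stone_a but purple is not meant.

How it is judged (in metres and radians):
On the way:
1. the stones have changed places: one flat on the table (within 10 mm of its centre), the other flat on the rest (within 12 mm), the thumb lever still up (distance of each of stone_a_centre, stone_b_centre from where it was at the start of the episode above 0.05 m and linear speed of each of stone_a, stone_b below 0.02 m/s and ((horizontal distance between stone_a_centre and table_centre below 0.01 m and z of stone_a_centre in the frame of table_centre between 0.002 and 0.008 m and angle between each of stone_a_centre, stone_b_centre's own z axis and vertical below 0.06 rad and horizontal distance between stone_b_centre and rest_top below 0.012 m and z of stone_b_centre in the frame of rest_top between 0.002 and 0.008 m) or (horizontal distance between stone_b_centre and table_centre below 0.01 m and z of stone_b_centre in the frame of table_centre between 0.002 and 0.008 m and angle between each of stone_b_centre, stone_a_centre's own z axis and vertical below 0.06 rad and horizontal distance between stone_a_centre and rest_top below 0.012 m and z of stone_a_centre in the frame of rest_top between 0.002 and 0.008 m)) and value of joint thumb_lever below 0.06 rad), for 0.2 s.
At the end, for the whole second after the job is handed in: Stone from the rest home against both pins (within 3 mm) with the jaw bearing on it (over 3 N); the other flat on the rest within 12 mm of its centre; the gripper keeps the lever down at 0.28 to 0.385 rad (pad level with the index post to about 3.5 mm) (distance of each of stone_a_centre, stone_b_centre from where it was at the start of the episode above 0.05 m and linear speed of each of stone_a, stone_b below 0.02 m/s and value of joint thumb_lever between 0.28 and 0.385 rad and contact force between the fingers and anything else above 3 N and ((horizontal distance between stone_a_centre and seat_centre below 0.003 m and z of stone_a_centre in the frame of seat_centre between -0.003 and 0.003 m and angle between each of stone_a_centre, stone_b_centre's own z axis and vertical below 0.06 rad and horizontal distance between stone_b_centre and rest_top below 0.012 m and z of stone_b_centre in the frame of rest_top between 0.002 and 0.008 m and contact force between stone_a and jaw above 3 N) or (horizontal distance between stone_b_centre and seat_centre below 0.003 m and z of stone_b_centre in the frame of seat_centre between -0.003 and 0.003 m and angle between each of stone_b_centre, stone_a_centre's own z axis and vertical below 0.06 rad and horizontal distance between stone_a_centre and rest_top below 0.012 m and z of stone_a_centre in the frame of rest_top between 0.002 and 0.008 m and contact force between stone_b and jaw above 3 N))); the arm keeps its last pose, push and grip.
It fails at once if a bystander (brass weight, tape or spanner) was shifted more than 20 mm (distance of any of brass_weight, black_tape, small_spanner from where it was at the start of the episode above 0.02 m).
It fails at once if the thumb lever was pressed before the stones had changed places (value of joint thumb_lever above 0.12 rad and not (distance of each of stone_a_centre, stone_b_centre from where it was at the start of the episode above 0.05 m and ((horizontal distance between stone_a_centre and table_centre below 0.02 m and horizontal distance between stone_b_centre and rest_top below 0.02 m) or (horizontal distance between stone_b_centre and table_centre below 0.02 m and horizontal distance between stone_a_centre and rest_top below 0.02 m)))).
It also fails if it takes over 72 s, if anything falls off the work surface, if the arm or the gripper's body presses on something with over 40 N, if the wrist force passes 120 N, or if a joint passes its speed limit or range.

### The arm

A 6-joint arm with a two-finger parallel gripper is mounted at the origin on a cart in front of the work surface, level with it; the furniture and walls round the work are solid. World frame = base frame: x ahead of the robot, y to its left, z up, the work surface at z = 0. Lengths are in mm, angles in degrees, forces in N, time in s.
With the tool pointing down it reaches from about 300 to 850 mm from the base axis. Payload 4.2 kg.
Tool frame: the origin (TCP) lies midway between the tips of the shut fingers; the grasp point (between the pads) lies 19 mm behind it; x points along the fingers, z is the direction in which the jaws open and shut, and the axes are right-handed (so a half turn about x gives the same grasp; the last joint's range is limited). The gripper opens to 91 mm and grips with 3 to 60 N. Pads are 32 mm wide; open, the fingers measure 118 mm over their backs; the gripper's body (76 mm by 178 mm) begins 60 mm behind the grasp point.
Start: joints at [-65.546, 18.312, 89.639, -0, 72.044, -1.146], TCP at [248.452, -518.57, 213.976] pointing down, gripper open.
Joint ranges: [-177.97, 177.97], [-48.28, 115.42], [12.27, 149.76], [-77.06, 257.06], [2.81, 150.46], [-146.56, 146.56]. Speed limits (degrees/s): [147.25, 147.25, 180, 180, 180, 180].

### API

Orientations are given as [roll, pitch, yaw] about the fixed x, y, z axes, in that order (R = Rz(yaw) Ry(pitch) Rx(roll)).
In Python, from workcell import env gives the robot as it stands.
- The arm moves only by the tool send_rows, never from a script. Its argument "commands" is a list that holds one entry, the list of rows, each a list of 6 numbers: the shift along the tool's x, y, z normalised to -1 to 1, where 1 is 0.1 m, then the turn, a rotation vector about the tool's x, y, z normalised to -1 to 1, where 1 is 2 pi rad. In form: [[[x, y, z, wx, wy, wz], ...]]. A call has 1 to 20 rows; each row is the pose to reach, as a shift and turn from the pose commanded when the call began, along the tool's axes at that moment, turning the shorter way round; what a row does not reach only later rows make up. A row lasts 1/8 s, in which the tool goes at most 62.5 mm and 10.7 degrees, less where a joint would pass 70% of its speed; a pose out of reach is approached as far as the arm can. A call with a number of a shift or a turn outside -1 to 1 is refused whole. A call with a gripper value outside its range is refused whole. "jaw" is the closure, from -1 (fully open) to 1 (shut), so that 0 is half open, set as the call begins (left out, the last holds). The fingers move at their own pace and stop on an object; "force" is the grip in N (left out, the last holds). Time passes only in rows, so rows that repeat a pose let the fingers close. It gives the time, the measured TCP pose, the force and the opening at its end, in the units of the state.
- env.state(): the state, without advancing time (a new reading comes with each control period).
- env.grab_frame(name): name is "side" or "top" or "wrist"; returns (picture, depth): 384x512x3 uint8, red, green, blue; 384x512 float32, mm along the optical axis (not along the pixel's ray), 0 where there is no reading.
- env.get_calibration(name): a dict with "mtx" (3x3 intrinsics, pixels), "camera_from_world" (4x4, takes a point from world to camera coordinates). Camera axes: x right, y up, looking along -z (the intrinsics and any distortion apply to the point x, -y, -z); pixel columns grow to the right and rows downward; lengths in mm; the calibration is good to about 2 mm. A picture is of the moment at which its call begins: read the wrist's pose just before it. get_calibration takes no time and is no camera call; for the wrist camera it gives the pose at the moment of the call.
- env.job_done(): hands the job in, once; it reports no verdict.
The state is a dict: "time_s": time; "qpos": joint angles; "qvel": joint speeds; "effort": joint torques, N m; "ee_pos": TCP position; "ee_rot": TCP orientation; "force": force on the tool from outside, world axes, zero at the start; "torque": the same for the moment, N m; "gripper_width": finger opening in mm.
Only numpy, scipy, OpenCV 4.12 (cv2) and the standard library are available. Lean on these libraries where they do the work, as an engineer would, in place of code of your own. Each camera call takes 0.05 s, during which the arm holds its last target.

## Working session

There is one attempt and no reset: what is moved stays moved. The work goes in short steps, Python scripts to look and compute and a tool call to move; the robot and the scene stay as the last step left them, time stands still between calls to the robot, and variables do not carry over. Pictures are saved under pics/ and viewed, and the job is handed in when it is done.

Besides the shell and the picture viewer there is one more tool, called after "Call:" as a command line: name --argument value ..., lists and objects as JSON in quotes. send_rows: Moves the arm, as the interface text tells. Its arguments: {"type":"object","properties":{"commands":{"type":"array","items":{"type":"array","items":{"type":"array","items":{"type":"number","minimum":-1,"maximum":1}}}},"jaw":{"type":"number"},"force":{"type":"number"}},"required":["commands"]}

```bash
ls; mkdir -p pics; cat > h.py <<'E'
import numpy as np, cv2, json
from workcell import env
def save(im,name): cv2.imwrite('pics/'+name,cv2.cvtColor(im,cv2.COLOR_RGB2BGR))
def ray(cal,u,v):
    K=np.array(cal['mtx'],float);T=np.array(cal['camera_from_world'],float)
    d=np.linalg.inv(K)@np.array([u,v,1.0]); dc=np.array([d[0],-d[1],-1.0])
    R=T[:3,:3];t=T[:3,3]
    return -R.T@t, R.T@dc
def onz(cal,u,v,z):
    o,d=ray(cal,u,v); return o+d*(z-o[2])/d[2]
def pts(cal,depth):
    K=np.array(cal['mtx'],float);T=np.array(cal['camera_from_world'],float)
    v,u=np.mgrid[0:depth.shape[0],0:depth.shape[1]]
    d=np.stack([(u-K[0,2])/K[0,0],-(v-K[1,2])/K[1,1],-np.ones(u.shape)],-1)*depth[...,None]
    return (d-T[:3,3])@T[:3,:3]
def proj(cal,p):
    K=np.array(cal['mtx'],float);T=np.array(cal['camera_from_world'],float)
    c=T[:3,:3]@np.array(p,float)+T[:3,3]; q=K@np.array([c[0],-c[1],-c[2]]); return q[:2]/q[2]
E
python3 - <<'E'
from h import *
s=env.state(); print({k:np.round(v,2) for k,v in s.items()})
for n in ['side','top','wrist']:
    c=env.get_calibration(n); print(n,c.keys()); im,d=env.grab_frame(n); save(im,n+'0.png'); np.savez('pics/'+n+'0.npz',im=im,d=d,cal=np.array([c],dtype=object))
    o,_=ray(c,256,192); print(np.round(o),np.round(np.array(c['mtx']),1).tolist())
E
```

```text
pics
{'time_s': np.float64(0.0), 'qpos': array([-65.55,  18.35,  89.71,  -0.  ,  72.04,  -1.15]), 'qvel': array([ 0.02, -0.04,  0.02, -0.08,  0.09, -0.11]), 'effort': array([ -0.  , -41.25, -23.2 ,   0.07,   0.05,  -0.  ]), 'ee_pos': array([ 248.24, -518.11,  213.13]), 'ee_rot': array([179.92,  89.9 , 115.52]), 'force': array([-0.73, -0.4 , -0.9 ]), 'torque': array([-0.03,  0.04, -0.04]), 'gripper_width': np.float64(91.21)}
side dict_keys(['mtx', 'camera_from_world'])
[221. 669. 670.] [[469.6, 0.0, 262.8], [0.0, 469.6, 188.9], [0.0, 0.0, 1.0]]
top dict_keys(['mtx', 'camera_from_world'])
[ 387. -166. 1251.] [[490.1, 0.0, 253.2], [0.0, 490.1, 181.5], [0.0, 0.0, 1.0]]
wrist dict_keys(['mtx', 'camera_from_world'])
[ 320. -483.  382.] [[308.2, 0.0, 255.2], [0.0, 308.2, 193.8], [0.0, 0.0, 1.0]]
```

View pics/side0.png

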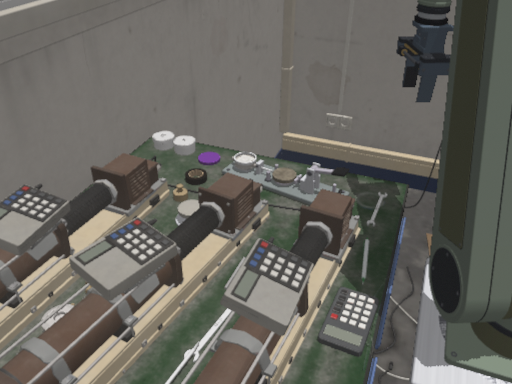

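View pics/top0.png

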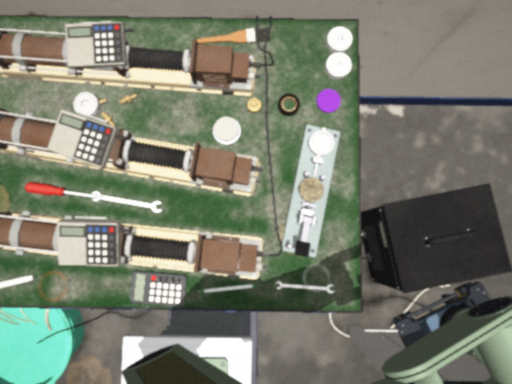

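View pics/wrist0.png

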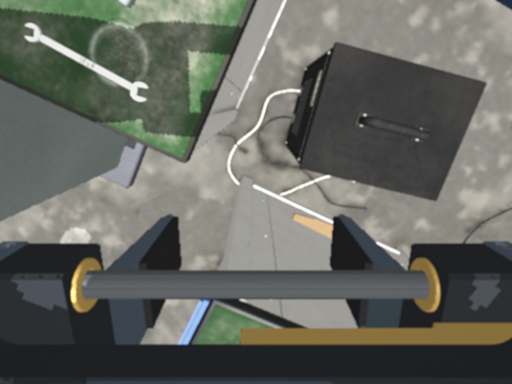

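```bash
python3 - <<'E'
from h import *
z=np.load('pics/top0.npz',allow_pickle=True); im=z['im'];d=z['d'];c=z['cal'][0]
save(cv2.resize(im[70:270,190:370],None,fx=4,fy=3*4/3,interpolation=cv2.INTER_CUBIC)[:600*4//4+200][:, :], 'topc.png') if 0 else save(cv2.resize(im[75:265,190:360],None,fx=3.1,fy=3.1,interpolation=cv2.INTER_CUBIC),'topc.png')
P=pts(c,d)
for u,v in [(227,130),(310,188),(86,103),(321,142),(328,100),(340,38),(339,64),(302,248),(254,104),(289,104),(305,290),(240,170),(240,255),(297,225)]: print((u,v),np.round(P[v,u]))
z=np.load('pics/side0.npz',allow_pickle=True); im=z['im']
save(cv2.resize(im[120:260,140:360],None,fx=3.5,fy=3.5,interpolation=cv2.INTER_CUBIC),'sidec.png')
E
```

```text
(227, 130) [663. -89.  45.]
(310, 188) [ 520. -298.   41.]
(86, 103) [733. 276.  28.]
(321, 142) [ 637. -326.   41.]
(328, 100) [ 755. -348.   10.]
(340, 38) [ 916. -377.   29.]
(339, 64) [ 844. -374.   31.]
(302, 248) [ 373. -274.   97.]
(254, 104) [ 733. -156.   38.]
(289, 104) [ 745. -248.    3.]
(305, 290) [ 268. -291.   -2.]
(240, 170) [ 554. -126.  100.]
(240, 255) [ 355. -130.  102.]
(297, 225) [ 429. -269.   15.]
```

View pics/topc.png

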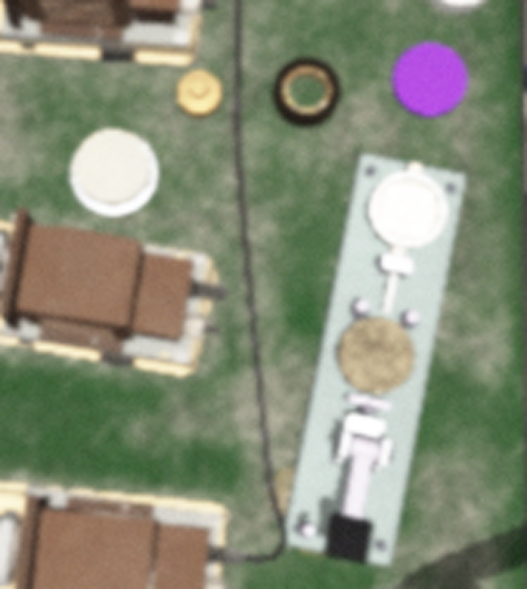

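View pics/sidec.png

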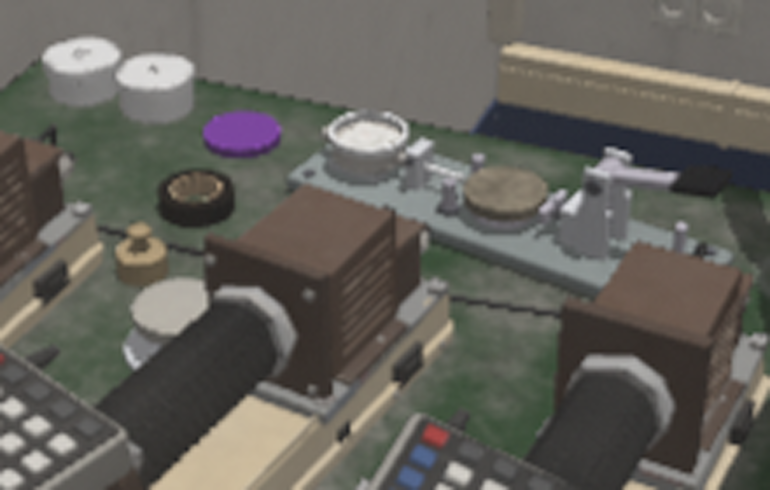

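```bash
python3 - <<'E'
from h import *
Z={}
for n in ['top','side']:
    z=np.load(f'pics/{n}0.npz',allow_pickle=True); Z[n]=(z['im'],z['d'],z['cal'][0])
im,d,c=Z['top'];P=pts(c,d)
for r in [(200,245,150,180),(195,245,50,85),(222,232,125,135),(305,315,183,193),(270,280,120,160),(298,306,243,250),(205,255,238,270)]:
    q=P[r[2]:r[3],r[0]:r[1],2]; q=q[d[r[2]:r[3],r[0]:r[1]]>0]; print(r,np.round(np.percentile(q,[5,50,95]),1),len(q))
# masks
def blob(im,lo,hi,roi,name):
    hsv=cv2.cvtColor(im,cv2.COLOR_RGB2HSV); m=cv2.inRange(hsv,lo,hi); k=np.zeros_like(m); k[roi[2]:roi[3],roi[0]:roi[1]]=m[roi[2]:roi[3],roi[0]:roi[1]]
    k=cv2.morphologyEx(k,cv2.MORPH_OPEN,np.ones((3,3),np.uint8))
    cs,_=cv2.findContours(k,cv2.RETR_EXTERNAL,cv2.CHAIN_APPROX_NONE)
    for q in cs:
        if cv2.contourArea(q)>60: e=cv2.fitEllipse(cv2.convexHull(q)) ; print(name,cv2.contourArea(q),np.round(e[0],1),np.round(e[1],1),round(e[2]))
hsv=cv2.cvtColor(im,cv2.COLOR_RGB2HSV)
print(hsv[188,300:322].tolist()); print(hsv[130,210:244].tolist()); 
hs=cv2.cvtColor(Z['side'][0],cv2.COLOR_RGB2HSV); print(hs[174,268:302].tolist()); print(hs[208,175:205].tolist())
E
```

```text
(200, 245, 150, 180) [ 51.3 131.6 136. ] 1343
(195, 245, 50, 85) [ 55.2 121.7 135.4] 1745
(222, 232, 125, 135) [33.  37.4 41.7] 100
(305, 315, 183, 193) [33.4 37.  41.3] 100
(270, 280, 120, 160) [-3.8  0.4  4.8] 394
(298, 306, 243, 250) [ 91.5  95.4 100.1] 56
(205, 255, 238, 270) [ 53.4 131.  135.8] 1595
[[20, 66, 174], [19, 69, 188], [20, 68, 188], [19, 65, 192], [20, 71, 186], [20, 65, 188], [20, 68, 185], [20, 70, 182], [19, 70, 178], [19, 69, 171], [21, 65, 177], [19, 67, 179], [20, 66, 182], [20, 67, 180], [19, 70, 176], [19, 68, 179], [20, 71, 179], [19, 65, 185], [21, 64, 183], [21, 68, 184], [20, 68, 185], [19, 67, 184]]
[[52, 59, 126], [52, 52, 132], [53, 23, 174], [27, 13, 218], [21, 11, 239], [23, 13, 242], [23, 14, 244], [23, 13, 244], [21, 14, 245], [23, 14, 245], [23, 14, 245], [23, 12, 245], [21, 13, 246], [22, 11, 245], [23, 14, 245], [22, 11, 245], [21, 13, 246], [25, 12, 245], [23, 12, 246], [23, 12, 245], [25, 11, 245], [22, 11, 244], [25, 11, 244], [22, 11, 244], [23, 13, 244], [22, 11, 244], [22, 12, 243], [19, 9, 238], [23, 4, 238], [60, 1, 243], [54, 6, 230], [
[... 292 characters left out ...]
 131], [19, 46, 133], [18, 45, 131], [19, 46, 134], [19, 46, 138], [19, 46, 138], [18, 48, 139], [19, 47, 135], [18, 47, 129], [20, 47, 125], [20, 46, 128], [19, 45, 126], [34, 36, 100], [54, 47, 82], [55, 57, 81], [66, 11, 120], [120, 5, 167], [75, 7, 139]]
[[44, 33, 99], [45, 30, 101], [33, 17, 135], [21, 20, 170], [18, 21, 181], [19, 20, 183], [22, 21, 182], [22, 21, 182], [20, 21, 182], [19, 20, 182], [21, 20, 181], [21, 20, 181], [18, 21, 182], [20, 21, 183], [20, 21, 183], [19, 20, 182], [17, 20, 182], [19, 20, 181], [19, 20, 181], [19, 20, 181], [19, 20, 182], [21, 20, 182], [21, 18, 182], [22, 19, 147], [20, 18, 84], [0, 10, 50], [10, 15, 51], [15, 10, 50], [15, 10, 51], [30, 5, 50]]
```

```bash
python3 - <<'E'
from h import *
Z={}
for n in ['top','side']:
    z=np.load(f'pics/{n}0.npz',allow_pickle=True); Z[n]=(z['im'],z['d'],z['cal'][0])
def blob(im,lo,hi,roi,name):
    hsv=cv2.cvtColor(im,cv2.COLOR_RGB2HSV); m=cv2.inRange(hsv,lo,hi); k=np.zeros_like(m); k[roi[2]:roi[3],roi[0]:roi[1]]=m[roi[2]:roi[3],roi[0]:roi[1]]
    k=cv2.morphologyEx(k,cv2.MORPH_OPEN,np.ones((3,3),np.uint8))
    cs,_=cv2.findContours(k,cv2.RETR_EXTERNAL,cv2.CHAIN_APPROX_NONE)
    q=max(cs,key=cv2.contourArea); e=cv2.fitEllipse(cv2.convexHull(q)); M=cv2.moments(q)
    print(name,cv2.contourArea(q),np.round(e[0],1),np.round(e[1],1),round(e[2]),round(M['m10']/M['m00'],1),round(M['m01']/M['m00'],1)); return e[0]
im,d,c=Z['top']; ims,ds,cs=Z['side']
a=blob(im,(15,50,140),(25,90,255),(290,330,170,205),'A top')
b=blob(im,(15,9,225),(30,18,255),(205,250,110,148),'B top')
pad=blob(im,(0,0,0),(180,255,45),(288,318,232,262),'pad top')
a2=blob(ims,(14,35,90),(24,60,170),(265,305,160,190),'A side')
pads=blob(ims,(0,0,0),(180,255,50),(330,350,160,180),'pad side')
def tri(c1,p1,c2,p2):
    o1,d1=ray(c1,*p1);o2,d2=ray(c2,*p2)
    t=np.linalg.lstsq(np.stack([d1,-d2],1),o2-o1,rcond=None)[0]; x=o1+d1*t[0];y=o2+d2*t[1]; return (x+y)/2,np.linalg.norm(x-y)
print('A tri',tri(c,a,cs,a2)); print('A@38',onz(c,*a,38),onz(cs,*a2,38)); print('B@38',onz(c,*b,38)); print('pad@97',onz(c,*pad,97))
# pins/dial etc on comparator
print('pins rough',onz(c,306.5,173.5,42),onz(c,322,177,42))
# height map occupancy in lane
P=pts(c,d).reshape(-1,3);P=P[d.reshape(-1)>0];Q=pts(cs,ds).reshape(-1,3);Q=Q[ds.reshape(-1)>0]
A=np.vstack([P,Q])
for y0 in range(40,-260,-20):
    s=A[(A[:,1]<y0)&(A[:,1]>y0-20)]
    row=''
    for x0 in range(500,860,10):
        q=s[(s[:,0]>x0)&(s[:,0]<x0+10),2]; row+=f'{int(np.percentile(q,95)):4d}' if len(q)>3 else '   .'
    print(y0,row)
E
```

```text
A top 394.0 [310.7 189. ] [22.9 23.3] 122 310.8 189.0
B top 389.5 [225.9 128.7] [22.6 23.8] 90 225.8 128.7
pad top 65.5 [301.  247.7] [10.  11.8] 152 300.9 247.6
A side 218.0 [284.1 173.8] [13.  23.4] 92 284.1 173.9
pad side 99.5 [340.8 171. ] [ 9.  17.2] 86 340.8 171.0
A tri (array([ 517.358585  , -300.57309728,   38.35653085]), np.float64(1.3291145286413018))
A@38 [ 518.04508518 -300.45621219   38.        ] [ 516.85896672 -301.20399227   38.        ]
B@38 [668.25656089 -86.07290314  38.        ]
pad@97 [ 373.73009468 -271.35198423   97.        ]
pins rough [ 556.34820368 -289.54762609   42.        ] [ 548.10851233 -328.08535461   42.        ]
40    4   4   6  52  53 113 123 127 127 125 118  51  53   7   3   3   3   3   3   4   3   4   5   4   5   2   4  43  54 110 122 126 127 125 119   .
20    6   4  25  52 107 122 129 130 127 125 109  54  49   5   5   3   3   4   3   4   2   4   3   3   4   4   4  57  58 121 128 132 130 126 123   .
0    3   4  56 143 143 144 144 143 143 139 137  51   .   5   6   5   4   4   3   4   3   4   4   3   3   6  25 139 144 145 145 145 146 145 145 145
-20 
[... 1091 characters left out ...]
   5   4   3   3   6   4   3   2   3   3   4  22  39  39  21   4   3   4  83   4  86  87   5   3   4
-180    5   4   5   5   6   4  82   5   6   7   4   6   8   5   7   7   7   8   7   8   8   8  10   9   7   8   8   9   8   8   8  85  86  31   8  29
-200    5   5   5   5   5   4   4   4   3   3   3   3   4   4   3   4   4   4   4   5   4   4   4  18  17   4   4   4   4   3   3   5  42  56  42  35
-220    4   4   3   4   4   5   2   4   4   3   5   2   2   3   4   3   3   3   4   3   3  19  20  20  20  20  20   4   5   3   5   4   3   6   4   3
-240   17  15  15   8   4   4   5   3   3   5   3   3   3   5   5   4   4   2   3   3   4  20  21   2   5  20  20  15   3   4   3   5   4   4   4   3
```

```bash
cat >> h.py <<'E'
from scipy.spatial.transform import Rotation as Rn
def Rs(s): return Rn.from_euler('xyz',s['ee_rot'],degrees=True).as_matrix()
def goal(zang):  # tool x down, z at horizontal angle zang deg
    a=np.radians(zang); z=np.array([np.cos(a),np.sin(a),0]); x=np.array([0,0,-1.]); return np.stack([x,np.cross(z,x),z],1)
def plan(p,zang=None,s=None):
    s=s or env.state(); R=Rs(s); G=R if zang is None else goal(zang)
    t=R.T@(np.array(p,float)-s['ee_pos'])/100; w=Rn.from_matrix(R.T@G).as_rotvec()/(2*np.pi)
    print('at',np.round(s['ee_pos'],1),'t',round(float(s['time_s']),2),'row',np.round(t,4).tolist(),np.round(w,4).tolist(),'dist',round(float(np.linalg.norm(t)*100)),'deg',round(float(np.linalg.norm(w)*360),1))
E
python3 - <<'E'
from h import *
s=env.state(); print(np.round(Rs(s),3))
c=env.get_calibration('wrist'); T=np.array(c['camera_from_world']); o,_=ray(c,256,192)
print('cam in tool',Rs(s).T@(o-s['ee_pos'])); print(np.round(T[:3,:3]@Rs(s),3))
for a in (78.3,-101.7): plan((518,-301,200),a)
E
```

```text
[[-0.001  0.902  0.432]
 [ 0.001  0.432 -0.902]
 [-1.     0.    -0.001]]
cam in tool [-168.81342155   79.76560366   -1.18794528]
[[ 0.001 -0.     1.   ]
 [ 0.281  0.96  -0.   ]
 [-0.96   0.281  0.001]]
at [ 248.3 -518.2  213.3] t 0.15 row [0.1344, 3.3709, -0.7934] [-0.3964, -0.0001, -0.0003] dist 347 deg 142.7
at [ 248.3 -518.2  213.3] t 0.15 row [0.1344, 3.3709, -0.7934] [0.1036, -0.0002, 0.0001] dist 347 deg 37.3
```

Call:
send_rows --commands '[[[0, 0.3, -0.07, 0, 0, 0], [0, 0.7, -0.17, 0, 0, 0], [0, 1, -0.25, 0, 0, 0]]]' --jaw -1

```text
time_s: 0.52
ee_pos: [328.7, -451.7, 213.6]
ee_rot: [169.5, 90.0, 105.1]
force: [-0.4, -0.1, 0.1]
gripper_width: 91.3
```

Call:
send_rows --commands '[[[0, 0.5, -0.12, 0, 0, 0], [0, 1, -0.25, 0, 0, 0]]]'

```text
time_s: 0.78
ee_pos: [408.1, -386.1, 213.7]
ee_rot: [-147.1, 90.0, 148.5]
force: [0.9, -1.0, 0.5]
gripper_width: 91.0
```

Call:
send_rows --commands '[[[0, 0.5, -0.12, 0.025, 0, 0], [0, 1, -0.25, 0.05, 0, 0]]]'

```text
time_s: 1.02
ee_pos: [487.6, -320.1, 213.7]
ee_rot: [-101.6, 90.0, 175.7]
force: [0.1, 0.1, 0.4]
gripper_width: 90.9
```

```bash
python3 - <<'E'
from h import *
plan((518,-301,170),-101.7)
E
```

```text
at [ 487.6 -320.1  213.7] t 1.02 row [0.4368, 0.3257, -0.1506] [0.0528, -0.0, 0.0001] dist 57 deg 19.0
```

Call:
send_rows --commands '[[[0.2, 0.16, -0.08, 0.025, 0, 0], [0.44, 0.29, -0.15, 0.053, 0, 0], [0.44, 0.29, -0.15, 0.053, 0, 0]]]'

```text
time_s: 1.4
ee_pos: [512.7, -301.2, 167.8]
ee_rot: [-109.3, 89.7, 149.5]
force: [0.4, -0.0, 0.3]
gripper_width: 91.1
```

```bash
python3 - <<'E'
from h import *
s=env.state(); c=env.get_calibration('wrist'); im,d=env.grab_frame('wrist'); save(im,'w1.png'); np.savez('pics/w1.npz',im=im,d=d,cal=np.array([c],dtype=object))
plan((518,-301,170),-101.7,s)
E
```

```text
at [ 512.7 -301.2  167.8] t 1.4 row [-0.0222, 0.0518, -0.0126] [0.0012, -0.0003, 0.0008] dist 6 deg 0.5
```

View pics/w1.png

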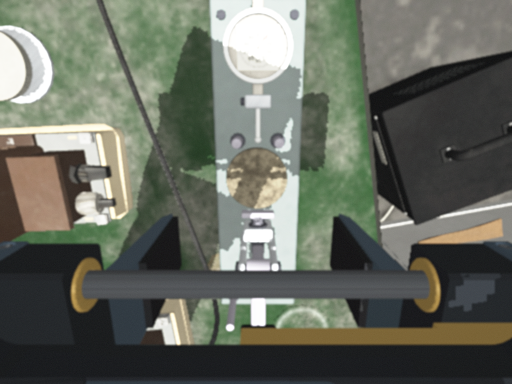

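```bash
python3 - <<'E'
from h import *
z=np.load('pics/w1.npz',allow_pickle=True); im=z['im'];c=z['cal'][0];d=z['d']
save(cv2.resize(im[120:270,190:330],None,fx=4,fy=4,interpolation=cv2.INTER_CUBIC),'w1c.png')
hsv=cv2.cvtColor(im,cv2.COLOR_RGB2HSV)
m=cv2.inRange(hsv,(12,35,40),(28,150,255)); k=np.zeros_like(m);k[140:215,215:300]=m[140:215,215:300];k=cv2.morphologyEx(k,cv2.MORPH_OPEN,np.ones((3,3)))
cs,_=cv2.findContours(k,0,1);q=max(cs,key=cv2.contourArea);e=cv2.fitEllipse(cv2.convexHull(q));print(e,onz(c,*e[0],38))
(x,y),r=cv2.minEnclosingCircle(q);print(x,y,r,onz(c,x,y,38)); P=pts(c,d); print(np.median(P[170:186,250:264,2]), proj(c,env.state()['ee_pos']))
print(proj(c,(518,-301,38)))
E
```

```text
((256.2994079589844, 177.69886779785156), (59.81241989135742, 60.29124069213867), 59.35512924194336) [ 519.92783948 -302.220659     38.        ]
256.4836120605469 177.84996032714844 30.51085090637207 [ 519.74061676 -302.37026785   38.        ]
35.99715025005547 [258.80009451 241.32337665]
[255.4745956  179.77773929]
```

View pics/w1c.png

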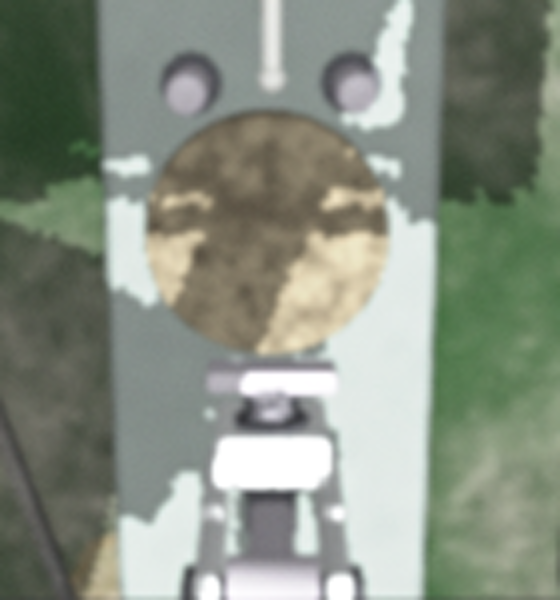

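```bash
python3 - <<'E'
from h import *
z=np.load('pics/w1.npz',allow_pickle=True); c=z['cal'][0]
l=onz(c,237,142.5,42);r=onz(c,278,142,42);m=(l+r)/2;v=(l-r);yaw=np.degrees(np.arctan2(v[1],v[0]))-90
a=np.radians(yaw);print(l,r,np.linalg.norm(v),yaw,'table',m[:2]-34.4*np.array([np.cos(a),np.sin(a)]))
j=onz(c,258,211,40);print('jaw',j)
ct=np.array([520,-302.3]); 
a=np.radians(-11.7);u=np.array([np.cos(a),np.sin(a)]);print('jaw+37',j[:2]+37*u,'mid-34.4',m[:2]-34.4*u)
# base plate edge directions at z=16
p=[onz(c,215,150,16),onz(c,219.5,260,16)];q=[onz(c,300,150,16),onz(c,297.5,240,16)]
for s in (p,q): w=s[0]-s[1];print(np.degrees(np.arctan2(w[1],w[0])),s[0])
E
```

```text
[ 558.14093761 -291.12640596   42.        ] [ 551.00199361 -329.37313533   42.        ] 38.907285044503446 -10.572878524406576 table [ 520.75549801 -303.93785057]
jaw [ 485.81750963 -297.21600993   40.        ]
jaw+37 [ 522.04875362 -304.71913986] mid-34.4 [ 520.88620093 -303.27388768]
-11.089998438108863 [ 552.11778784 -264.80815773   16.        ]
-10.490059351049691 [ 534.84789776 -351.52371065   16.        ]
```

```bash
python3 - <<'E'
from h import *
plan((519,-302,75),-101.2); plan((519,-302,20),-101.2)
E
```

```text
at [ 512.9 -302.3  169.2] t 1.45 row [0.9424, 0.061, -0.0141] [-0.0002, -0.0001, 0.0004] dist 94 deg 0.1
at [ 512.9 -302.3  169.2] t 1.45 row [1.4924, 0.0623, -0.0139] [-0.0002, -0.0001, 0.0004] dist 149 deg 0.1
```

Call:
send_rows --commands '[[[0.3, 0.06, -0.01, 0, 0, 0], [0.7, 0.06, -0.01, 0, 0, 0], [0.95, 0.06, -0.01, 0, 0, 0], [0.95, 0.06, -0.01, 0, 0, 0]]]'

```text
time_s: 1.95
ee_pos: [518.2, -303.1, 74.3]
ee_rot: [-104.3, 89.8, 154.3]
force: [-0.1, -0.3, 0.0]
gripper_width: 90.7
```

```bash
python3 - <<'E'
from h import *
s=env.state(); c=env.get_calibration('wrist'); im,d=env.grab_frame('wrist'); save(im,'w2.png'); np.savez('pics/w2.npz',im=im,d=d,cal=np.array([c],dtype=object))
plan((519,-302,20),-101.2,s)
hsv=cv2.cvtColor(im,cv2.COLOR_RGB2HSV)
m=cv2.inRange(hsv,(12,35,40),(28,150,255)); m=cv2.morphologyEx(m,cv2.MORPH_OPEN,np.ones((3,3)));m[330:]=0
cs,_=cv2.findContours(m,0,1);q=max(cs,key=cv2.contourArea);e=cv2.fitEllipse(cv2.convexHull(q));print(e,onz(c,*e[0],38),proj(c,(519,-302,38)))
E
```

```text
at [ 518.2 -303.1   74.3] t 1.95 row [0.5431, 0.0074, -0.0121] [-0.0006, -0.0001, 0.0004] dist 54 deg 0.3
((255.38914489746094, 215.37327575683594), (81.73150634765625, 84.4738540649414), 84.28178405761719) [ 521.0577234  -302.53526607   38.        ] [255.22469961 218.17926091]
```

View pics/w2.png

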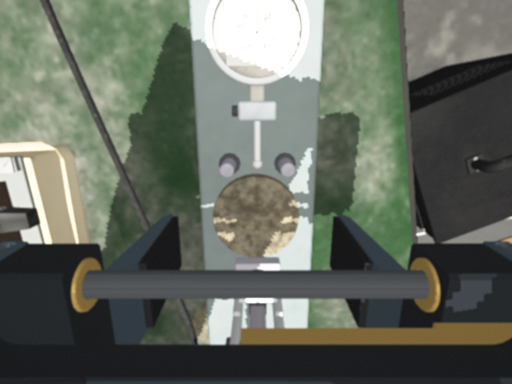

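Call:
send_rows --commands '[[[0.25, 0.015, -0.01, 0, 0, 0], [0.5, 0.015, -0.01, 0, 0, 0], [0.54, 0.015, -0.01, 0, 0, 0], [0.54, 0.015, -0.01, 0, 0, 0]]]'

```text
time_s: 2.5
ee_pos: [522.0, -303.0, 22.6]
ee_rot: [68.1, 89.8, -33.4]
force: [-0.0, 0.5, 0.6]
gripper_width: 91.1
```

Call:
send_rows --commands '[[[0, 0, 0, 0, 0, 0], [0, 0, 0, 0, 0, 0], [0, 0, 0, 0, 0, 0], [0, 0, 0, 0, 0, 0], [0, 0, 0, 0, 0, 0]]]' --jaw 1 --force 20

```text
time_s: 3.12
ee_pos: [521.3, -302.3, 21.4]
ee_rot: [57.8, 90.0, -43.7]
force: [-0.9, 0.6, 3.4]
gripper_width: 60.8
```

Call:
send_rows --commands '[[[-0.1, 0, 0, 0, 0, 0], [-0.35, 0, 0, 0, 0, 0], [-0.7, 0, 0, 0, 0, 0], [-1, 0, 0, 0, 0, 0], [-1, 0, 0, 0, 0, 0]]]'

```text
time_s: 3.75
ee_pos: [522.6, -303.0, 123.8]
ee_rot: [70.5, 89.7, -31.0]
force: [-0.0, -0.0, 0.3]
gripper_width: 61.2
```

```bash
python3 - <<'E'
from h import *
s=env.state(); c=env.get_calibration('wrist'); im,d=env.grab_frame('wrist'); save(im,'w3.png'); np.savez('pics/w3.npz',im=im,d=d,cal=np.array([c],dtype=object))
plan((700,25,190),-101.2,s)
for p in ((700,25),(668,-86)): print(np.hypot(*p))
E
```

```text
at [ 522.6 -303.   123.8] t 3.75 row [-0.6633, 1.0895, -3.566] [-0.0008, 0.0003, -0.0009] dist 379 deg 0.4
700.446286306095
673.5131773024192
```

View pics/w3.png

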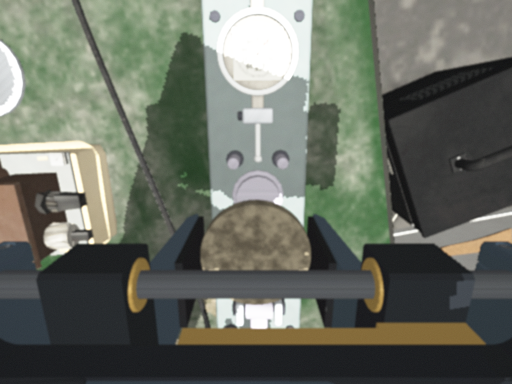

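Call:
send_rows --commands '[[[-0.3, 0.1, -0.3, 0, 0, 0], [-0.6, 0.2, -0.6, 0, 0, 0], [-0.75, 0.3, -1, 0, 0, 0]]]'

```text
time_s: 4.18
ee_pos: [570.6, -209.7, 195.8]
ee_rot: [-76.8, 90.0, -178.4]
force: [0.4, 0.3, -0.8]
gripper_width: 60.9
```

Call:
send_rows --commands '[[[0, 0.13, -0.45, 0, 0, 0], [0, 0.3, -0.9, 0, 0, 0]]]'

```text
time_s: 4.42
ee_pos: [617.3, -126.5, 194.3]
ee_rot: [-88.7, 89.8, 169.8]
force: [0.6, -0.2, 0.3]
gripper_width: 61.1
```

Call:
send_rows --commands '[[[0, 0.13, -0.45, 0, 0, 0], [0, 0.3, -0.9, 0, 0, 0]]]'

```text
time_s: 4.68
ee_pos: [664.6, -44.2, 193.8]
ee_rot: [-80.0, 89.8, 178.6]
force: [1.2, -0.3, -1.1]
gripper_width: 60.9
```

```bash
python3 - <<'E'
from h import *
plan((700,25,190),-101.2)
E
```

```text
at [664.6 -44.2 193.8] t 4.67 row [0.0367, 0.209, -0.7482] [-0.0008, 0.0001, 0.0006] dist 78 deg 0.4
```

Call:
send_rows --commands '[[[0, 0.1, -0.4, 0, 0, 0], [0.04, 0.2, -0.74, 0, 0, 0], [0.04, 0.2, -0.74, 0, 0, 0]]]'

```text
time_s: 5.05
ee_pos: [699.0, 25.4, 188.8]
ee_rot: [-83.3, 89.7, 175.4]
force: [-0.1, -0.7, -1.4]
gripper_width: 61.0
```

```bash
python3 - <<'E'
from h import *
s=env.state(); c=env.get_calibration('wrist'); im,d=env.grab_frame('wrist'); save(im,'w4.png'); np.savez('pics/w4.npz',im=im,d=d,cal=np.array([c],dtype=object))
c=env.get_calibration('top'); im,d=env.grab_frame('top'); save(im,'t4.png'); np.savez('pics/t4.npz',im=im,d=d,cal=np.array([c],dtype=object))
save(cv2.resize(im[160:270,280:340],None,fx=5,fy=5,interpolation=cv2.INTER_CUBIC),'t4c.png')
plan((700,25,100),-101.2,s);plan((700,25,3),-101.2,s)
E
```

```text
at [699.   25.4 188.8] t 5.05 row [0.8876, 0.0142, 0.0016] [-0.0003, 0.0001, 0.0007] dist 89 deg 0.3
at [699.   25.4 188.8] t 5.05 row [1.8576, 0.0186, 0.0011] [-0.0003, 0.0001, 0.0007] dist 186 deg 0.3
```

View pics/w4.png

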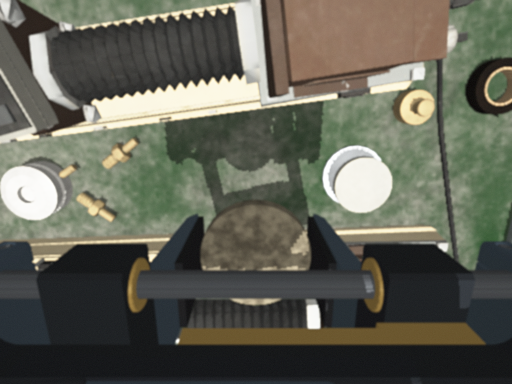

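View pics/t4.png

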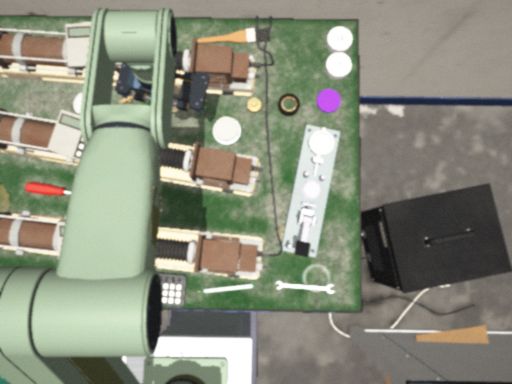

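View pics/t4c.png

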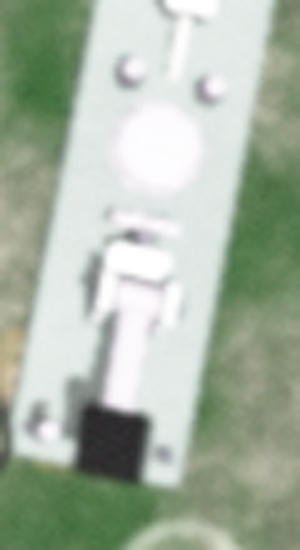

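```bash
python3 - <<'E'
from h import *
z=np.load('pics/t4.npz',allow_pickle=True); im=z['im'];c=z['cal'][0]
hsv=cv2.cvtColor(im,cv2.COLOR_RGB2HSV); print(hsv[190,300:325].tolist())
v=cv2.resize(im[160:270,280:340],None,fx=8,fy=8,interpolation=cv2.INTER_CUBIC); h=cv2.cvtColor(v,cv2.COLOR_RGB2HSV)
m=cv2.inRange(h,(0,0,225),(180,14,255)); k=np.zeros_like(m);k[150:315,150:350]=m[150:315,150:350]
cs,_=cv2.findContours(k,0,1)
for q in cs:
  if cv2.contourArea(q)>2000:
    e=cv2.fitEllipse(cv2.convexHull(q));u=(e[0][0]+.5)/8-.5+280;w=(e[0][1]+.5)/8-.5+160; print(e,u,w,onz(c,u,w,28), 'diam px expected',40*490/1223*8)
l=onz(c,280+131/5-.4,160+70/5-.4,42);r=onz(c,280+212/5-.4,160+88/5-.4,42);print(l,r,(l+r)/2,np.linalg.norm(l-r))
z=np.load('pics/w4.npz',allow_pickle=True); im=z['im'];c=z['cal'][0]
g=cv2.cvtColor(im,cv2.COLOR_RGB2HSV); print(g[180,310:400].tolist()[::3])
m=cv2.inRange(g,(14,10,150),(40,40,255));k=np.zeros_like(m);k[140:225,310:410]=m[140:225,310:410];cs,_=cv2.findContours(k,0,1);q=max(cs,key=cv2.contourArea);e=cv2.fitEllipse(cv2.convexHull(q));print(e,onz(c,*e[0],38)); P=pts(c,z['d']);print(np.median(P[170:195,350:375,2]))
E
```

```text
[[80, 7, 233], [110, 3, 235], [130, 3, 241], [143, 4, 245], [140, 3, 251], [150, 2, 253], [135, 2, 254], [135, 2, 254], [135, 2, 254], [150, 1, 253], [135, 2, 254], [150, 1, 253], [150, 1, 253], [150, 1, 253], [150, 1, 253], [150, 1, 253], [150, 1, 253], [150, 1, 253], [135, 2, 253], [143, 4, 250], [120, 1, 240], [83, 4, 233], [70, 7, 233], [73, 8, 231], [79, 9, 231]]
((238.4185028076172, 236.66529846191406), (195.33767700195312, 324.54461669921875), 94.74137878417969) 309.36481285095215 189.14566230773926 [ 518.79279071 -298.23359389   28.        ] diam px expected 128.20932134096483
[ 556.0721516  -287.80657773   42.        ] [ 547.60683556 -328.08431214   42.        ] [ 551.83949358 -307.94544494   42.        ] 41.157714522292196
[[47, 50, 133], [48, 45, 142], [49, 50, 138], [53, 73, 115], [69, 12, 152], [0, 0, 255], [100, 3, 233], [98, 6, 182], [26, 16, 115], [27, 9, 248], [27, 9, 246], [23, 9, 246], [24, 10, 247], [23, 9, 247], [27, 9, 246], [27, 9, 246], [27, 9, 245], [26, 8, 246], [23, 9, 247], [23, 9, 246], [23, 9, 246], [23, 9, 245], [23, 9, 244], [27, 9, 244], [26, 8, 244], [26, 8, 244], [23, 9, 245], [28, 19, 233], [51, 53, 130], [51, 58, 127]]
((363.12445068359375, 184.9297332763672), (54.53653335571289, 60.5994873046875), 52.888431549072266) [671.02935662 -85.62927851  38.        ]
35.94282492600645
```

Call:
send_rows --commands '[[[0.4, 0.01, 0, 0, 0, 0], [0.85, 0.015, 0, 0, 0, 0], [1, 0.015, 0, 0, 0, 0]]]'

```text
time_s: 5.52
ee_pos: [698.2, 21.1, 88.6]
ee_rot: [-74.0, 89.6, -175.6]
force: [0.2, -0.7, -0.3]
gripper_width: 61.0
```

Call:
send_rows --commands '[[[0.3, 0, 0, 0, 0, 0], [0.6, 0, 0, 0, 0, 0], [0.75, 0, 0, 0, 0, 0], [0.75, 0, 0, 0, 0, 0]]]'

```text
time_s: 6.02
ee_pos: [700.6, 22.1, 16.6]
ee_rot: [-69.5, 89.9, -171.0]
force: [0.4, 0.5, -0.1]
gripper_width: 61.0
```

```bash
python3 - <<'E'
from h import *
s=env.state();print(s['force']);plan((700,25,3),-101.2,s)
E
```

```text
[ 0.42466161  0.46265249 -0.06826252]
at [700.6  22.1  16.6] t 6.03 row [0.1364, -0.0115, -0.0272] [-0.0009, 0.0001, 0.0002] dist 14 deg 0.3
```

Call:
send_rows --commands '[[[0.07, 0, 0, 0, 0, 0], [0.14, 0, 0, 0, 0, 0], [0.14, 0, 0, 0, 0, 0]]]'

```text
time_s: 6.4
ee_pos: [700.5, 22.6, 2.7]
ee_rot: [-70.3, 90.0, -171.8]
force: [-0.6, 0.1, -0.0]
gripper_width: 61.1
```

Call:
send_rows --commands '[[[0, 0, 0, 0, 0, 0], [0, 0, 0, 0, 0, 0], [0, 0, 0, 0, 0, 0], [0, 0, 0, 0, 0, 0]]]' --jaw -1

```text
time_s: 6.9
ee_pos: [700.9, 22.6, 3.1]
ee_rot: [85.2, 90.0, -16.3]
force: [-0.4, 0.7, -0.7]
gripper_width: 90.9
```

```bash
python3 - <<'E'
from h import *
s=env.state(); c=env.get_calibration('wrist'); im,d=env.grab_frame('wrist'); save(im,'w5.png'); np.savez('pics/w5.npz',im=im,d=d,cal=np.array([c],dtype=object))
print(s['force'],s['gripper_width']);plan((700,25,3),-101.2,s)
E
```

```text
[-0.44030659  0.65553821 -0.66403508] 90.8965903921085
at [700.9  22.6   3.1] t 6.9 row [0.0008, -0.0139, -0.022] [-0.0008, 0.0, -0.0] dist 3 deg 0.3
```

View pics/w5.png

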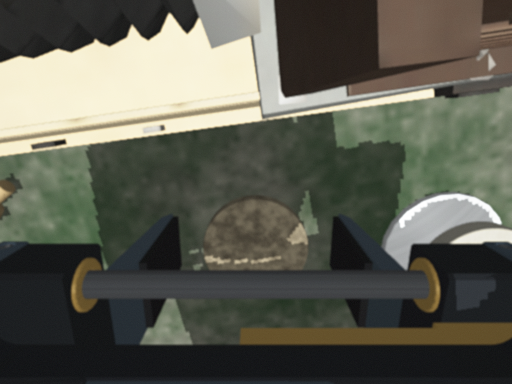

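Call:
send_rows --commands '[[[-0.2, 0, 0, 0, 0, 0], [-0.6, 0, 0, 0, 0, 0], [-1, 0, 0, 0, 0, 0], [-1, 0, 0, 0, 0, 0]]]'

```text
time_s: 7.45
ee_pos: [703.8, 22.6, 108.9]
ee_rot: [101.9, 89.4, 0.4]
force: [0.2, 0.1, 0.6]
gripper_width: 91.1
```

```bash
python3 - <<'E'
from h import *
plan((670,-86,100),-101.2)
E
```

```text
at [703.8  22.6 108.9] t 7.45 row [0.0859, -0.1163, 1.1321] [-0.0008, -0.0003, -0.0016] dist 114 deg 0.7
```

Call:
send_rows --commands '[[[0, -0.04, 0.4, 0, 0, 0], [0, -0.08, 0.85, 0, 0, 0], [0, -0.1, 1, 0, 0, 0]]]'

```text
time_s: 7.82
ee_pos: [670.0, -75.4, 102.8]
ee_rot: [-69.1, 89.9, -170.7]
force: [1.1, 0.3, 0.1]
gripper_width: 91.0
```

Call:
send_rows --commands '[[[0, -0.01, 0.13, 0, 0, 0], [0, -0.01, 0.13, 0, 0, 0], [0, -0.01, 0.13, 0, 0, 0]]]'

```text
time_s: 8.2
ee_pos: [667.9, -85.0, 102.9]
ee_rot: [163.4, 90.0, 62.0]
force: [0.5, 0.1, 0.2]
gripper_width: 91.3
```

```bash
python3 - <<'E'
from h import *
s=env.state(); c=env.get_calibration('wrist'); im,d=env.grab_frame('wrist'); save(im,'w6.png'); np.savez('pics/w6.npz',im=im,d=d,cal=np.array([c],dtype=object))
plan((670,-86,20),-101.2,s)
g=cv2.cvtColor(im,cv2.COLOR_RGB2HSV); m=cv2.inRange(g,(14,5,100),(40,40,255));m=cv2.morphologyEx(m,cv2.MORPH_OPEN,np.ones((3,3)));m[:, :180]=0;m[:,330:]=0;m[:120]=0;m[270:]=0
cs,_=cv2.findContours(m,0,1);q=max(cs,key=cv2.contourArea);e=cv2.fitEllipse(cv2.convexHull(q));print(e,onz(c,*e[0],38))
E
```

```text
at [667.9 -85.  102.9] t 8.2 row [0.8289, 0.0225, 0.0063] [-0.0006, -0.0001, -0.0] dist 83 deg 0.2
((257.9548034667969, 201.23916625976562), (75.48429107666016, 77.27902221679688), 83.942626953125) [671.79021047 -86.67599694  38.        ]
```

View pics/w6.png

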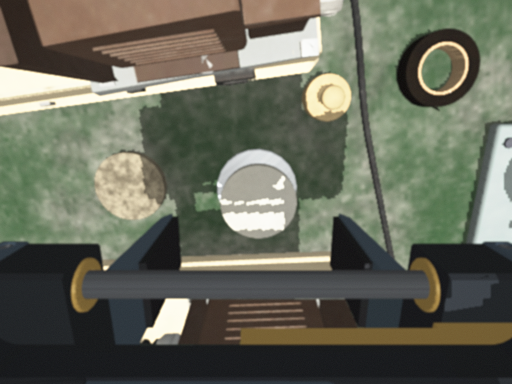

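Call:
send_rows --commands '[[[0.35, 0.03, 0.01, 0, 0, 0], [0.7, 0.03, 0.01, 0, 0, 0], [0.82, 0.03, 0.01, 0, 0, 0], [0.82, 0.03, 0.01, 0, 0, 0]]]'

```text
time_s: 8.75
ee_pos: [670.3, -87.0, 20.5]
ee_rot: [-87.7, 89.9, 170.8]
force: [0.4, -0.4, 1.4]
gripper_width: 91.1
```

Call:
send_rows --commands '[[[0, 0, 0, 0, 0, 0], [0, 0, 0, 0, 0, 0], [0, 0, 0, 0, 0, 0], [0, 0, 0, 0, 0, 0], [0, 0, 0, 0, 0, 0]]]' --jaw 1

```text
time_s: 9.38
ee_pos: [670.7, -87.6, 21.8]
ee_rot: [88.5, 89.9, -12.9]
force: [-1.0, 0.3, 4.1]
gripper_width: 61.3
```

```bash
python3 - <<'E'
from h import *
s=env.state(); print(s['force'],s['gripper_width'],s['ee_pos'])
E
```

```text
[-0.98107406  0.3277364   4.09245926] 61.27551123064507 [670.69504042 -87.63998322  21.75898701]
```

Call:
send_rows --commands '[[[-0.1, 0, 0, 0, 0, 0], [-0.35, 0, 0, 0, 0, 0], [-0.7, 0, 0, 0, 0, 0], [-1, 0, 0, 0, 0, 0], [-1, 0, 0, 0, 0, 0]]]'

```text
time_s: 10.0
ee_pos: [672.0, -87.8, 124.0]
ee_rot: [92.6, 89.7, -8.9]
force: [0.1, 0.2, -1.0]
gripper_width: 61.1
```

```bash
python3 - <<'E'
from h import *
s=env.state(); c=env.get_calibration('wrist'); im,d=env.grab_frame('wrist'); save(im,'w7.png'); np.savez('pics/w7.npz',im=im,d=d,cal=np.array([c],dtype=object))
plan((521.8,-302.6,195),-101.2,s)
E
```

```text
at [672.  -87.8 124. ] t 10.0 row [-0.717, -1.04, 2.4037] [-0.0008, -0.0, -0.001] dist 272 deg 0.4
```

View pics/w7.png

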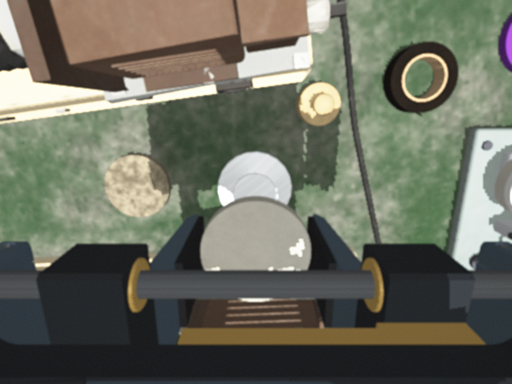

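Call:
send_rows --commands '[[[-0.3, 0, 0, 0, 0, 0], [-0.6, -0.1, 0.25, 0, 0, 0], [-0.7, -0.3, 0.7, 0, 0, 0], [-0.7, -0.4, 1, 0, 0, 0]]]'

```text
time_s: 10.55
ee_pos: [609.7, -178.7, 190.2]
ee_rot: [-77.6, 89.9, -179.1]
force: [0.4, 0.2, -0.7]
gripper_width: 61.3
```

Call:
send_rows --commands '[[[0, -0.2, 0.45, 0, 0, 0], [0, -0.4, 0.9, 0, 0, 0]]]'

```text
time_s: 10.8
ee_pos: [552.3, -258.4, 188.8]
ee_rot: [-101.8, 89.8, 156.8]
force: [0.2, -1.1, -0.8]
gripper_width: 60.6
```

```bash
python3 - <<'E'
from h import *
plan((521.3,-302.5,120),-101.2)
E
```

```text
at [ 552.3 -258.4  188.8] t 10.8 row [0.6888, -0.2141, 0.4943] [-0.0007, -0.0001, 0.0006] dist 87 deg 0.3
```

Call:
send_rows --commands '[[[0.15, -0.15, 0.35, 0, 0, 0], [0.5, -0.2, 0.45, 0, 0, 0], [0.65, -0.2, 0.45, 0, 0, 0], [0.65, -0.2, 0.45, 0, 0, 0], [0.65, -0.2, 0.45, 0, 0, 0]]]'

```text
time_s: 11.42
ee_pos: [526.6, -297.6, 126.7]
ee_rot: [75.0, 89.9, -26.4]
force: [-1.1, -0.3, -0.6]
gripper_width: 60.6
```

```bash
python3 - <<'E'
from h import *
s=env.state(); c=env.get_calibration('wrist'); im,d=env.grab_frame('wrist'); save(im,'w8.png'); np.savez('pics/w8.npz',im=im,d=d,cal=np.array([c],dtype=object))
plan((521.3,-302.5,40),-101.2,s)
E
```

```text
at [ 526.6 -297.6  126.7] t 11.43 row [0.8669, -0.044, 0.0581] [-0.0006, 0.0001, -0.0002] dist 87 deg 0.2
```

View pics/w8.png

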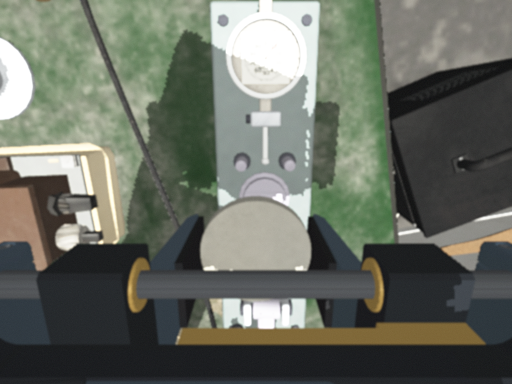

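Call:
send_rows --commands '[[[0.1, -0.04, 0.06, 0, 0, 0], [0.4, -0.04, 0.06, 0, 0, 0], [0.8, -0.04, 0.06, 0, 0, 0], [0.86, -0.04, 0.06, 0, 0, 0], [0.86, -0.04, 0.06, 0, 0, 0], [0.86, -0.04, 0.06, 0, 0, 0]]]'

```text
time_s: 12.22
ee_pos: [521.5, -303.8, 41.7]
ee_rot: [68.8, 89.8, -32.7]
force: [-0.0, -0.7, -0.4]
gripper_width: 61.2
```

```bash
python3 - <<'E'
from h import *
s=env.state(); c=env.get_calibration('wrist'); im,d=env.grab_frame('wrist'); save(im,'w9.png'); np.savez('pics/w9.npz',im=im,d=d,cal=np.array([c],dtype=object))
plan((521.3,-302.5,22),-101.2,s); s=env.state(); plan((521.3,-302.5,22),-101.2,s)
E
```

```text
at [ 521.5 -303.8   41.7] t 12.22 row [0.1967, -0.0055, -0.0122] [-0.0008, 0.0002, -0.0005] dist 20 deg 0.3
at [ 521.5 -303.7   41.6] t 12.28 row [0.1964, -0.0045, -0.0114] [-0.0008, 0.0002, -0.0005] dist 20 deg 0.3
```

View pics/w9.png

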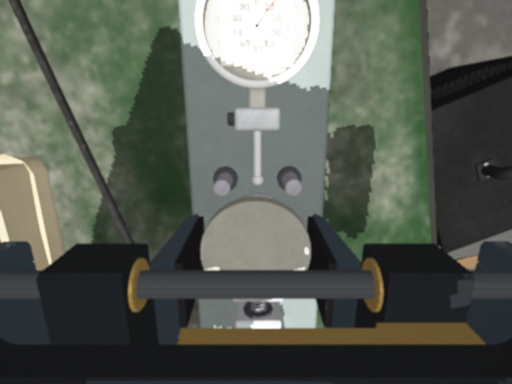

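Call:
send_rows --commands '[[[0.08, 0, -0.01, 0, 0, 0], [0.15, 0, -0.01, 0, 0, 0], [0.195, 0, -0.01, 0, 0, 0], [0.195, 0, -0.01, 0, 0, 0]]]'

```text
time_s: 12.78
ee_pos: [520.4, -301.8, 21.4]
ee_rot: [-112.8, 90.0, 145.7]
force: [-1.4, 0.8, 8.7]
gripper_width: 60.9
```

```bash
python3 - <<'E'
from h import *
s=env.state(); c=env.get_calibration('wrist'); im,d=env.grab_frame('wrist'); save(im,'w10.png'); np.savez('pics/w10.npz',im=im,d=d,cal=np.array([c],dtype=object))
print(s['force']);plan((521.3,-302.5,22),-101.2,s)
E
```

```text
[-1.43577909  0.76147648  8.72794789]
at [ 520.4 -301.8   21.4] t 12.78 row [-0.0064, 0.0105, 0.0049] [-0.0008, -0.0, 0.0001] dist 1 deg 0.3
```

View pics/w10.png

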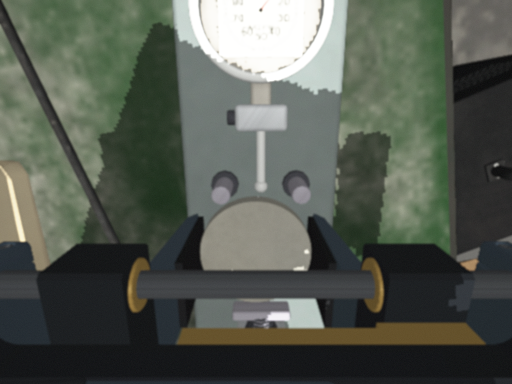

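```bash
python3 - <<'E'
from h import *
z=np.load('pics/w10.npz',allow_pickle=True); im=z['im'];c=z['cal'][0]
save(cv2.resize(im[165:335,185:330],None,fx=4,fy=3.5,interpolation=cv2.INTER_CUBIC),'w10c.png')
E
```

```text
(no output)
```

View pics/w10c.png

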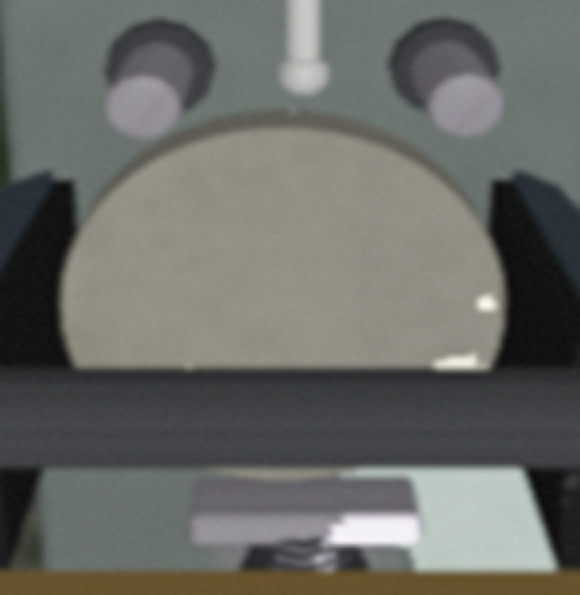

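```bash
python3 - <<'E'
from h import *
z=np.load('pics/w10.npz',allow_pickle=True); c=z['cal'][0]
a=np.radians(-11.5);u=np.array([np.cos(a),np.sin(a)]);n=np.array([-u[1],u[0]])
f=lambda x,y,zz:(lambda p:(round(p@u,1),round(p@n,1)))(onz(c,185+x/4,165+y/3.5,zz)[:2])
print('pins',f(143,107,42),f(467,105,42),'stone far',f(283,127,38),'near',f(283,478,38),'left',f(60,300,38),'right',f(505,300,38),'jaw',f(305,515,40))
E
```

```text
pins (np.float64(604.6), np.float64(-173.5)) (np.float64(604.9), np.float64(-214.2)) stone far (np.float64(600.3), np.float64(-191.1)) near (np.float64(539.9), np.float64(-191.2)) left (np.float64(572.1), np.float64(-160.8)) right (np.float64(572.1), np.float64(-221.3)) jaw (np.float64(534.3), np.float64(-194.3))
```

Call:
send_rows --commands '[[[-0.02, 0, 0, 0, 0, 0], [-0.02, 0, 0.03, 0, 0, 0], [0, 0, 0.03, 0, 0, 0], [0, 0, 0.03, 0, 0, 0]]]'

```text
time_s: 13.32
ee_pos: [520.2, -305.5, 21.4]
ee_rot: [42.5, 89.9, -59.0]
force: [-2.9, -0.2, 6.4]
gripper_width: 61.3
```

Call:
send_rows --commands '[[[0, 0, 0, 0, 0, 0], [0, 0, 0, 0, 0, 0], [0, 0, 0, 0, 0, 0], [0, 0, 0, 0, 0, 0]]]' --jaw -1

```text
time_s: 13.82
ee_pos: [520.0, -304.9, 20.2]
ee_rot: [-97.6, 90.0, 160.9]
force: [0.0, -0.0, -0.3]
gripper_width: 90.8
```

Call:
send_rows --commands '[[[-0.2, 0, 0, 0, 0, 0], [-0.6, 0, 0, 0, 0, 0], [-1, 0, 0, 0, 0, 0], [-1, 0, 0, 0, 0, 0]]]'

```text
time_s: 14.32
ee_pos: [522.0, -306.2, 124.0]
ee_rot: [69.8, 89.6, -31.6]
force: [-0.0, -0.0, -1.0]
gripper_width: 91.2
```

```bash
python3 - <<'E'
from h import *
s=env.state(); c=env.get_calibration('wrist'); im,d=env.grab_frame('wrist'); save(im,'w11.png'); np.savez('pics/w11.npz',im=im,d=d,cal=np.array([c],dtype=object))
save(cv2.resize(im[130:270,190:330],None,fx=4,fy=4,interpolation=cv2.INTER_CUBIC),'w11c.png')
print(s['force']);plan((701,22.5,200),-101.2,s)
E
```

```text
[-0.00624135 -0.02976689 -1.02230441]
at [ 522.  -306.2  124. ] t 14.32 row [-0.7617, 1.1052, -3.5752] [-0.0008, 0.0004, -0.0011] dist 382 deg 0.5
```

View pics/w11c.png

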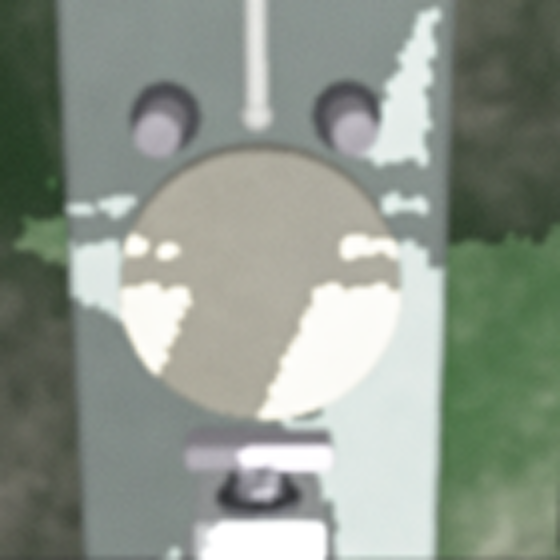

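Call:
send_rows --commands '[[[-0.4, 0.1, -0.3, 0, 0, 0], [-0.75, 0.2, -0.6, 0, 0, 0], [-0.75, 0.3, -1, 0, 0, 0]]]'

```text
time_s: 14.75
ee_pos: [570.7, -213.0, 197.0]
ee_rot: [76.7, 89.8, -24.8]
force: [0.8, -0.5, -1.2]
gripper_width: 91.4
```

Call:
send_rows --commands '[[[0, 0.15, -0.5, 0, 0, 0], [0, 0.3, -1, 0, 0, 0]]]'

```text
time_s: 15.0
ee_pos: [618.4, -119.5, 193.6]
ee_rot: [-87.5, 89.8, 171.0]
force: [0.3, -0.4, -0.3]
gripper_width: 90.9
```

Call:
send_rows --commands '[[[0, 0.15, -0.5, 0, 0, 0], [0, 0.3, -1, 0, 0, 0]]]'

```text
time_s: 15.25
ee_pos: [667.8, -27.3, 193.3]
ee_rot: [-78.1, 89.8, -179.6]
force: [-0.2, -0.5, -0.5]
gripper_width: 91.3
```

Call:
send_rows --commands '[[[0.1, 0.15, -0.4, 0, 0, 0], [0.5, 0.2, -0.58, 0, 0, 0], [0.8, 0.2, -0.58, 0, 0, 0], [0.8, 0.2, -0.58, 0, 0, 0]]]'

```text
time_s: 15.75
ee_pos: [696.2, 24.2, 110.5]
ee_rot: [-76.7, 89.4, -178.1]
force: [-0.5, 0.2, 0.1]
gripper_width: 91.2
```

```bash
python3 - <<'E'
from h import *
s=env.state(); c=env.get_calibration('wrist'); im,d=env.grab_frame('wrist'); save(im,'w12.png'); np.savez('pics/w12.npz',im=im,d=d,cal=np.array([c],dtype=object))
plan((701,22.5,3),-101.2,s)
hsv=cv2.cvtColor(im,cv2.COLOR_RGB2HSV)
m=cv2.inRange(hsv,(12,35,40),(24,110,255)); m=cv2.morphologyEx(m,cv2.MORPH_OPEN,np.ones((3,3)));m[270:]=0;m[:150]=0;m[:,:190]=0;m[:,330:]=0
cs,_=cv2.findContours(m,0,1);q=max(cs,key=cv2.contourArea);e=cv2.fitEllipse(cv2.convexHull(q));print(e,onz(c,*e[0],10))
E
```

```text
at [696.2  24.2 110.5] t 15.75 row [1.0748, 0.0602, 0.0052] [-0.0007, 0.0004, 0.0015] dist 108 deg 0.6
((255.76683044433594, 188.47708129882812), (65.16498565673828, 67.52369689941406), 88.95525360107422) [700.22825311  24.02576226  10.        ]
```

View pics/w12.png

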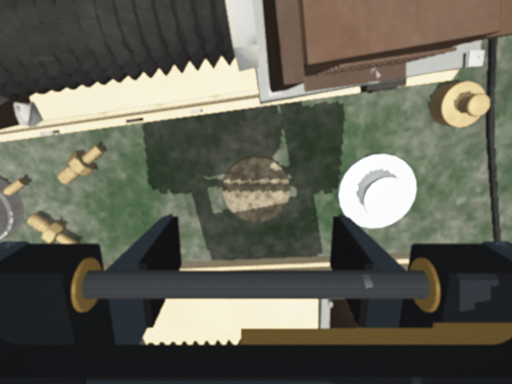

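Call:
send_rows --commands '[[[0.4, 0.045, 0.005, 0, 0, 0], [0.8, 0.045, 0.005, 0, 0, 0], [0.95, 0.045, 0.005, 0, 0, 0], [0.95, 0.045, 0.005, 0, 0, 0]]]'

```text
time_s: 16.3
ee_pos: [703.6, 22.3, 20.7]
ee_rot: [-22.8, 90.0, -124.3]
force: [0.4, 0.1, 0.9]
gripper_width: 91.4
```

```bash
python3 - <<'E'
from h import *
plan((700.5,23.5,3),-101.2)
E
```

```text
at [703.6  22.3  20.7] t 16.3 row [0.1772, -0.0325, -0.0059] [-0.0008, 0.0, 0.0] dist 18 deg 0.3
```

Call:
send_rows --commands '[[[0.1, -0.025, 0, 0, 0, 0], [0.17, -0.025, 0, 0, 0, 0], [0.17, -0.025, 0, 0, 0, 0], [0.17, -0.025, 0, 0, 0, 0]]]'

```text
time_s: 16.8
ee_pos: [701.2, 23.1, 3.8]
ee_rot: [96.2, 90.0, -5.3]
force: [0.8, 0.5, 0.4]
gripper_width: 91.3
```

```bash
python3 - <<'E'
from h import *
plan((700.5,23.5,3),-101.2); print(env.state()['force'])
E
```

```text
at [701.2  23.1   3.8] t 16.8 row [0.0083, -0.0082, -0.0026] [-0.0008, -0.0, -0.0001] dist 1 deg 0.3
[0.76053872 0.5331823  0.35403312]
```

Call:
send_rows --commands '[[[0.01, 0, 0, 0, 0, 0], [0.01, 0, 0, 0, 0, 0], [0.01, 0, 0, 0, 0, 0], [0.01, 0, 0, 0, 0, 0], [0.01, 0, 0, 0, 0, 0]]]' --jaw 1 --force 25

```text
time_s: 17.42
ee_pos: [701.0, 23.0, 2.5]
ee_rot: [71.9, 90.0, -29.6]
force: [-0.5, 0.8, -0.2]
gripper_width: 60.8
```

Call:
send_rows --commands '[[[-0.1, 0, 0, 0, 0, 0], [-0.35, 0, 0, 0, 0, 0], [-0.7, 0, 0, 0, 0, 0], [-0.8, 0, 0, 0, 0, 0], [-0.8, 0, 0, 0, 0, 0]]]'

```text
time_s: 18.05
ee_pos: [701.1, 23.1, 83.0]
ee_rot: [99.6, 89.9, -1.9]
force: [-0.4, 0.1, -1.2]
gripper_width: 60.8
```

```bash
python3 - <<'E'
from h import *
s=env.state(); c=env.get_calibration('wrist'); im,d=env.grab_frame('wrist'); save(im,'w13.png'); np.savez('pics/w13.npz',im=im,d=d,cal=np.array([c],dtype=object))
plan((670.5,-87.3,90),-101.2,s)
E
```

```text
at [701.1  23.1  83. ] t 18.05 row [-0.0699, -0.0804, 1.1425] [-0.0008, -0.0, -0.0002] dist 115 deg 0.3
```

View pics/w13.png

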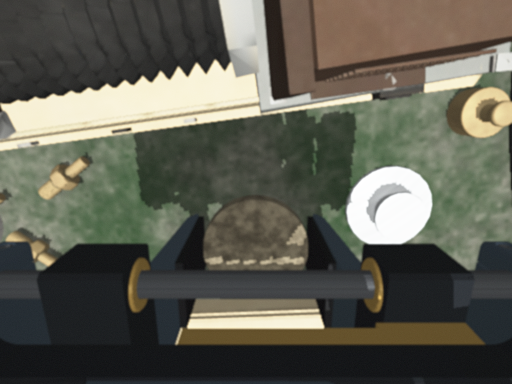

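Call:
send_rows --commands '[[[-0.07, -0.03, 0.3, 0, 0, 0], [-0.07, -0.05, 0.7, 0, 0, 0], [-0.07, -0.07, 1, 0, 0, 0], [-0.07, -0.07, 1, 0, 0, 0]]]'

```text
time_s: 18.6
ee_pos: [672.6, -75.4, 87.6]
ee_rot: [-79.9, 89.8, 178.5]
force: [0.8, 1.8, -0.3]
gripper_width: 61.1
```

Call:
send_rows --commands '[[[0, -0.01, 0.14, 0, 0, 0], [0.2, -0.01, 0.14, 0, 0, 0], [0.4, -0.01, 0.14, 0, 0, 0], [0.4, -0.01, 0.14, 0, 0, 0], [0.4, -0.01, 0.14, 0, 0, 0]]]'

```text
time_s: 19.23
ee_pos: [670.9, -86.8, 49.9]
ee_rot: [87.2, 90.0, -14.3]
force: [-0.4, -0.5, -0.6]
gripper_width: 61.0
```

```bash
python3 - <<'E'
from h import *
s=env.state(); c=env.get_calibration('wrist'); im,d=env.grab_frame('wrist'); save(im,'w14.png'); np.savez('pics/w14.npz',im=im,d=d,cal=np.array([c],dtype=object))
plan((670.5,-87.3,31),-101.2,s)
E
```

```text
at [670.9 -86.8  49.9] t 19.23 row [0.1887, -0.0031, 0.0053] [-0.0007, 0.0, -0.0001] dist 19 deg 0.2
```

View pics/w14.png

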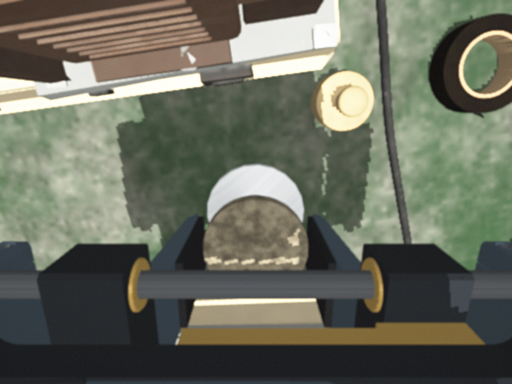

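Call:
send_rows --commands '[[[0.1, 0, 0, 0, 0, 0], [0.17, 0, 0, 0, 0, 0], [0.19, 0, 0, 0, 0, 0], [0.19, 0, 0, 0, 0, 0]]]'

```text
time_s: 19.77
ee_pos: [670.4, -87.1, 30.5]
ee_rot: [57.4, 90.0, -44.1]
force: [-0.1, 0.4, 0.5]
gripper_width: 60.6
```

```bash
python3 - <<'E'
from h import *
s=env.state(); print(s['force']); plan((670.5,-87.3,31),-101.2,s)
E
```

```text
[-0.0948824   0.44668159  0.4993836 ]
at [670.4 -87.1  30.5] t 19.77 row [-0.0049, 0.0013, 0.0019] [-0.0008, 0.0, -0.0] dist 1 deg 0.3
```

Nearly touching; a further 1–2 mm down before letting go.

Call:
send_rows --commands '[[[0.015, 0, 0, 0, 0, 0], [0.02, 0, 0, 0, 0, 0], [0.02, 0, 0, 0, 0, 0]]]'

```text
time_s: 20.15
ee_pos: [670.4, -87.1, 30.4]
ee_rot: [87.8, 90.0, -13.7]
force: [-3.7, 1.1, 9.9]
gripper_width: 60.7
```

Call:
send_rows --commands '[[[0, 0, 0, 0, 0, 0], [0, 0, 0, 0, 0, 0], [0, 0, 0, 0, 0, 0], [0, 0, 0, 0, 0, 0]]]' --jaw -1

```text
time_s: 20.65
ee_pos: [670.3, -87.1, 28.1]
ee_rot: [-70.7, 90.0, -172.2]
force: [-0.1, 0.0, -0.6]
gripper_width: 90.9
```

Call:
send_rows --commands '[[[-0.2, 0, 0, 0, 0, 0], [-0.6, 0, 0, 0, 0, 0], [-0.9, 0, 0, 0, 0, 0], [-0.9, 0, 0, 0, 0, 0]]]'

```text
time_s: 21.15
ee_pos: [672.2, -87.3, 121.3]
ee_rot: [92.4, 89.7, -9.1]
force: [0.2, 0.1, 0.1]
gripper_width: 91.2
```

```bash
python3 - <<'E'
from h import *
s=env.state(); c=env.get_calibration('wrist'); im,d=env.grab_frame('wrist'); save(im,'w15.png'); np.savez('pics/w15.npz',im=im,d=d,cal=np.array([c],dtype=object))
hsv=cv2.cvtColor(im,cv2.COLOR_RGB2HSV)
m=cv2.inRange(hsv,(12,35,40),(24,110,255)); m=cv2.morphologyEx(m,cv2.MORPH_OPEN,np.ones((3,3)));m[260:]=0;m[:140]=0;m[:,:190]=0;m[:,330:]=0
cs,_=cv2.findContours(m,0,1);q=max(cs,key=cv2.contourArea);e=cv2.fitEllipse(cv2.convexHull(q));print(e,onz(c,*e[0],38))
plan((372,-272,200),-101.2,s)
E
```

```text
((255.37277221679688, 203.0512237548828), (67.99360656738281, 69.4828872680664), 84.88326263427734) [669.58632214 -85.5974604   38.        ]
at [672.2 -87.3 121.3] t 21.15 row [-0.8037, -2.5694, 2.4071] [-0.0008, -0.0, -0.001] dist 361 deg 0.4
```

View pics/w15.png

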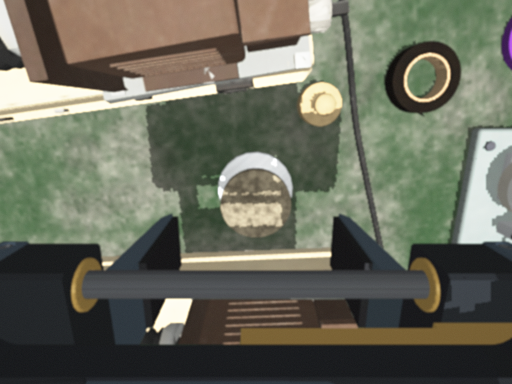

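Call:
send_rows --commands '[[[-0.4, 0, 0, 0, 0, 0], [-0.75, -0.15, 0.15, 0, 0, 0], [-0.8, -0.5, 0.5, 0, 0, 0], [-0.8, -0.85, 0.8, 0, 0, 0]]]' --jaw 1 --force 20

```text
time_s: 21.7
ee_pos: [569.6, -149.1, 197.0]
ee_rot: [-81.5, 89.9, 177.0]
force: [0.1, -0.5, -0.4]
gripper_width: 54.1
```

Call:
send_rows --commands '[[[0, -0.42, 0.4, 0, 0, 0], [0, -0.85, 0.8, 0, 0, 0]]]'

```text
time_s: 21.95
ee_pos: [469.6, -210.3, 196.4]
ee_rot: [-96.9, 89.8, 161.6]
force: [-0.1, -1.4, 0.2]
gripper_width: 34.3
```

Call:
send_rows --commands '[[[0, -0.42, 0.4, 0, 0, 0], [0, -0.82, 0.8, 0, 0, 0], [0, -0.82, 0.8, 0, 0, 0]]]'

```text
time_s: 22.32
ee_pos: [372.3, -272.8, 197.0]
ee_rot: [-106.2, 89.8, 152.0]
force: [0.3, -0.3, -0.3]
gripper_width: 3.6
```

```bash
cat >> h.py <<'E'
def goalt(zang,t):
    return Rn.from_rotvec(-t*goal(zang)[:,2]).as_matrix()@goal(zang)
def plant(p,zang,t,s=None):
    s=s or env.state(); R=Rs(s); G=goalt(zang,t); 
    tt=R.T@(np.array(p,float)-s['ee_pos'])/100; w=Rn.from_matrix(R.T@G).as_rotvec()/(2*np.pi)
    print('at',np.round(s['ee_pos'],1),'t',round(float(s['time_s']),2),'row',np.round(tt,4).tolist(),np.round(w,4).tolist(),'toolx',np.round(G[:,0],2))
E
python3 - <<'E'
from h import *
s=env.state(); print(s['gripper_width'],np.round(s['qpos'],1)); plant((373.3,-273.7,110),-101.2,0.33,s); plant((373.3,-273.7,110),-101.2,-0.33,s)
c=env.get_calibration('wrist'); im,d=env.grab_frame('wrist'); save(im,'w16.png'); np.savez('pics/w16.npz',im=im,d=d,cal=np.array([c],dtype=object))
E
```

```text
3.6248066985300302 [-37.6   8.9 105.   -0.   66.3  64.1]
at [ 372.3 -272.8  197. ] t 22.32 row [0.8696, 0.0152, 0.0075] [-0.0015, -0.0004, -0.052] toolx [-0.32  0.06 -0.95]
at [ 372.3 -272.8  197. ] t 22.32 row [0.8696, 0.0152, 0.0075] [-0.0016, 0.0001, 0.0531] toolx [ 0.32 -0.06 -0.95]
```

View pics/w16.png

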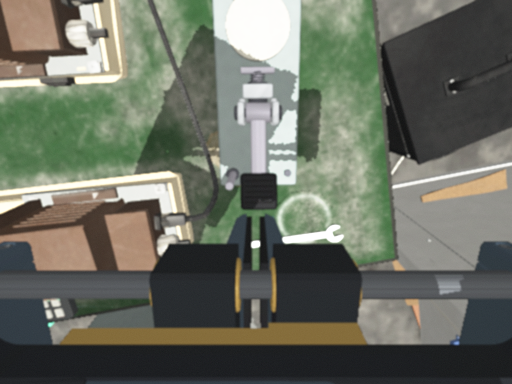

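```bash
python3 - <<'E'
from h import *
z=np.load('pics/w16.npz',allow_pickle=True); im=z['im'];c=z['cal'][0]
m=(im.max(2)<60).astype(np.uint8)*255; k=np.zeros_like(m);k[160:213,225:295]=m[160:213,225:295];k=cv2.morphologyEx(k,cv2.MORPH_OPEN,np.ones((5,5)))
cs,_=cv2.findContours(k,0,1);q=max(cs,key=cv2.contourArea);r=cv2.minAreaRect(q);print(r,onz(c,*r[0],97),[np.round(onz(c,*p,97)) for p in cv2.boxPoints(r)])
save(cv2.resize(im[130:230,200:310],None,fx=5,fy=5,interpolation=cv2.INTER_CUBIC),'w16c.png')
print(np.median(pts(c,z['d'])[185:200,252:266,2]))
c=env.get_calibration('top'); im,d=env.grab_frame('side'); save(cv2.resize(im[120:260,140:360],None,fx=3.5,fy=3.5,interpolation=cv2.INTER_CUBIC),'s16.png')
E
```

```text
((258.5, 191.0), (34.0, 35.0), 90.0) [ 374.16535993 -274.81275616   97.        ] [array([ 393., -263.,   97.]), array([ 386., -293.,   97.]), array([ 355., -287.,   97.]), array([ 361., -256.,   97.])]
95.66191712832551
```

View pics/s16.png

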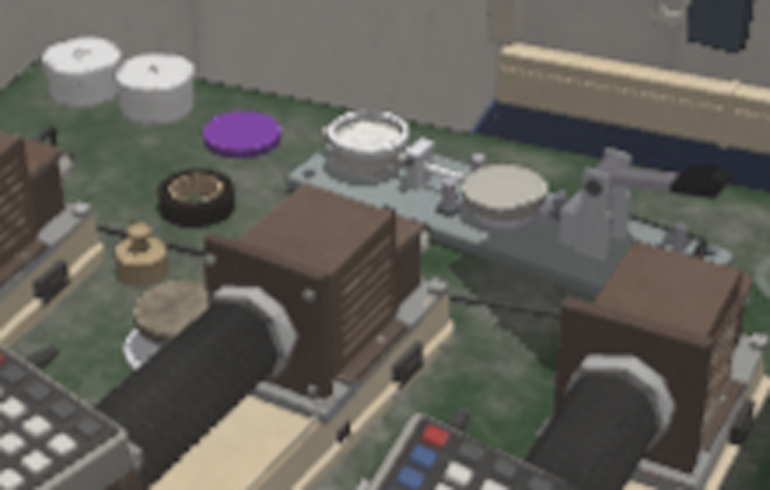

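View pics/w16c.png

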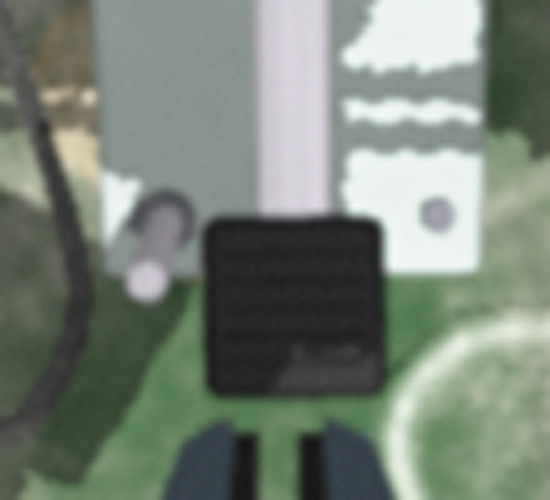

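Call:
send_rows --commands '[[[0.3, 0.01, 0.01, 0, 0, 0.015], [0.6, 0.01, 0.01, 0, 0, 0.035], [0.82, 0.01, 0.01, 0, 0, 0.053], [0.82, 0.01, 0.01, 0, 0, 0.053], [0.82, 0.01, 0.01, 0, 0, 0.053]]]'

```text
time_s: 23.05
ee_pos: [378.5, -274.1, 117.6]
ee_rot: [89.8, 70.9, -11.6]
force: [0.3, -0.3, -0.2]
gripper_width: 0.6
```

```bash
python3 - <<'E'
from h import *
s=env.state(); print(s['gripper_width'],np.round(s['force'],1),np.round(Rs(s)[:,0],2)); 
for zz in (92,80,74): plant((373.5,-274,zz),-101.2,-0.33,s)
E
```

```text
0.6450993587688574 [ 0.3 -0.3 -0.2] [ 0.32 -0.07 -0.94]
at [ 378.5 -274.1  117.6] t 23.05 row [0.2253, -0.1304, 0.0087] [-0.0005, 0.0004, -0.0007] toolx [ 0.32 -0.06 -0.95]
at [ 378.5 -274.1  117.6] t 23.05 row [0.3387, -0.1698, 0.0085] [-0.0005, 0.0004, -0.0007] toolx [ 0.32 -0.06 -0.95]
at [ 378.5 -274.1  117.6] t 23.05 row [0.3953, -0.1895, 0.0085] [-0.0005, 0.0004, -0.0007] toolx [ 0.32 -0.06 -0.95]
```

Call:
send_rows --commands '[[[0.08, -0.07, 0.01, 0, 0, 0], [0.15, -0.1, 0.01, 0, 0, 0], [0.22, -0.13, 0.01, 0, 0, 0], [0.26, -0.145, 0.01, 0, 0, 0], [0.3, -0.155, 0.01, 0, 0, 0], [0.34, -0.17, 0.01, 0, 0, 0], [0.34, -0.17, 0.01, 0, 0, 0]]]'

```text
time_s: 23.92
ee_pos: [371.5, -273.3, 78.8]
ee_rot: [90.0, 70.9, -11.5]
force: [-3.8, -0.0, 6.3]
gripper_width: 0.8
```

```bash
python3 - <<'E'
from h import *
s=env.state(); print(s['gripper_width'],np.round(s['force'],1)); 
for zz in (78,76,74): plant((373.5,-274,zz),-101.2,-0.33,s)
c=env.get_calibration('wrist'); im,d=env.grab_frame('wrist'); save(im,'w17.png')
im,d=env.grab_frame('side'); save(cv2.resize(im[140:210,240:370],None,fx=6,fy=6,interpolation=cv2.INTER_CUBIC),'s17.png')
E
```

```text
0.8035899302625074 [-3.8 -0.   6.3]
at [ 371.5 -273.3   78.8] t 23.93 row [0.0146, 0.0175, 0.0025] [-0.0007, 0.0003, -0.0005] toolx [ 0.32 -0.06 -0.95]
at [ 371.5 -273.3   78.8] t 23.93 row [0.0335, 0.011, 0.0025] [-0.0007, 0.0003, -0.0005] toolx [ 0.32 -0.06 -0.95]
at [ 371.5 -273.3   78.8] t 23.93 row [0.0524, 0.0044, 0.0025] [-0.0007, 0.0003, -0.0005] toolx [ 0.32 -0.06 -0.95]
```

View pics/s17.png

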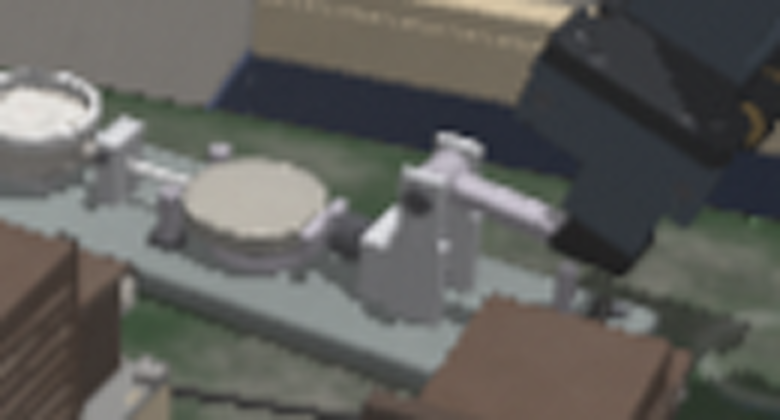

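View pics/w17.png

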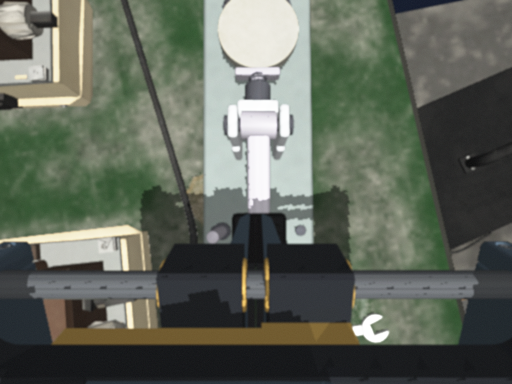

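Call:
send_rows --commands '[[[0.02, -0.003, 0, 0, 0, 0], [0.035, -0.005, 0, 0, 0, 0], [0.05, -0.007, 0, 0, 0, 0], [0.05, -0.007, 0, 0, 0, 0], [0.05, -0.007, 0, 0, 0, 0]]]'

```text
time_s: 24.65
ee_pos: [371.7, -273.3, 73.9]
ee_rot: [89.9, 70.9, -11.5]
force: [-8.1, -0.8, 9.3]
gripper_width: 0.3
```

```bash
python3 - <<'E'
from h import *
s=env.state(); print(s['gripper_width'],np.round(s['force'],1),-s['force']@Rs(s)[:,0]); 
plant((373,-274,74),-101.2,-0.33,s)
cs=env.get_calibration('side')
im,d=env.grab_frame('side'); save(cv2.resize(im[140:210,240:370],None,fx=6,fy=6,interpolation=cv2.INTER_CUBIC),'s18.png');np.savez('pics/s18.npz',im=im,d=d,cal=np.array([cs],dtype=object))
c=env.get_calibration('wrist');im,d=env.grab_frame('wrist'); save(im,'w18.png'); np.savez('pics/w18.npz',im=im,d=d,cal=np.array([c],dtype=object)); save(cv2.resize(im[60:280,150:370],None,fx=2.7,fy=2.7,interpolation=cv2.INTER_CUBIC),'w18c.png')
E
```

```text
0.27758143726299106 [-8.1 -0.8  9.3] 11.283622816364273
at [ 371.7 -273.3   73.9] t 24.65 row [0.0039, 0.0131, 0.0043] [-0.0006, 0.0003, -0.0004] toolx [ 0.32 -0.06 -0.95]
```

View pics/s18.png

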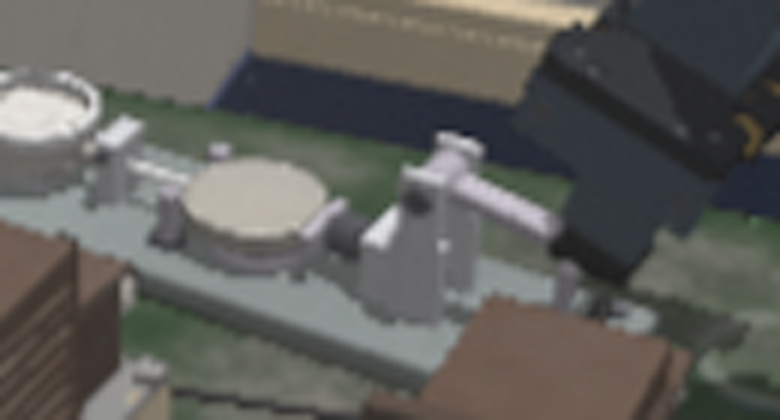

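View pics/w18c.png

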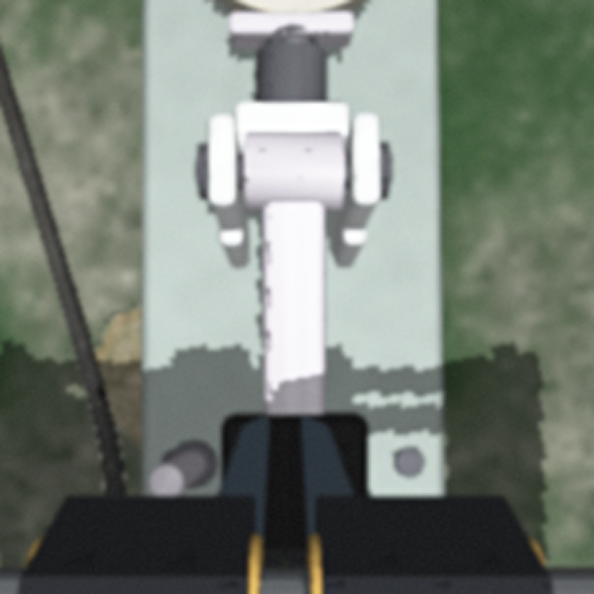

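```bash
python3 - <<'E'
from h import *
a=np.radians(-11.5);u=np.array([np.cos(a),np.sin(a)])
def slope(name,box):
    z=np.load('pics/'+name,allow_pickle=True);c=z['cal'][0];P=pts(c,z['d'])[box[2]:box[3],box[0]:box[1]].reshape(-1,3)
    x=P[:,:2]@u; k=np.polyfit(x,P[:,2],1); r=P[:,2]-np.polyval(k,x); g=abs(r)<6; k=np.polyfit(x[g],P[g,2],1); print(name,len(x),g.sum(),'angle',np.arctan(k[0]),'x',x.min(),x.max(),'z@420,470',np.polyval(k,[420,470]))
slope('w16.npz',(254,264,122,170))
slope('w18.npz',(250,268,138,196))
slope('w18.npz',(251,260,138,200))
z=np.load('pics/w18.npz',allow_pickle=True);c=z['cal'][0]; o,_=ray(c,256,192)
p=onz(c,150+167/2.7,60+480/2.7,74); print('post',p, 'u',p[:2]@u)
for th in (.28,.33,.385):
    q=onz(c,150+295/2.7,60+415/2.7,97-55*np.sin(th)); print(th,q[:2]@u)
# stone in wrist
z=np.load('pics/w16.npz',allow_pickle=True);c2=z['cal'][0]
q=onz(c2,258.5,173.5,97);print('rest pad front edge u',q[:2]@u)
E
```

```text
w16.npz 480 424 angle -0.19156022788995583 x 439.6303083200623 498.8220350005667 z@420,470 [91.4880054  81.79109237]
w18.npz 1044 849 angle 0.15530585373024408 x 437.7125390746358 480.0986107253289 z@420,470 [66.52226911 74.3506028 ]
w18.npz 558 555 angle 0.1574914357103068 x 437.7125390746358 480.0986107253289 z@420,470 [66.38093993 74.32127   ]
post [ 378.34293481 -246.97225302   74.        ] u 419.98593657719715
0.28 434.5238611697867
0.33 434.47678318672257
0.385 434.4259254024375
rest pad front edge u 437.6763337105282
```

```bash
python3 - <<'E'
from h import *
a=np.radians(-11.5);u=np.array([np.cos(a),np.sin(a)]);n=np.array([-u[1],u[0]])
for name in ('w16.npz','w18.npz'):
    z=np.load('pics/'+name,allow_pickle=True);c=z['cal'][0];P=pts(c,z['d'])[100:215,245:275].reshape(-1,3)
    x=P[:,:2]@u; y=P[:,:2]@n; g=(abs(y+194.5)<5)&(P[:,2]>55)&(x>444)&(x<474); P=P[g];x=x[g]
    k=np.polyfit(x,P[:,2],1)
    for _ in range(3): r=abs(P[:,2]-np.polyval(k,x))<5; k=np.polyfit(x[r],P[r,2],1)
    print(name,g.sum(),r.sum(),round(np.arctan(k[0]),3),np.polyval(k,[444,460,474]))
z=np.load('pics/s18.npz',allow_pickle=True); im=z['im'];c=z['cal'][0]
# stone B in side view vs seat
hsv=cv2.cvtColor(im,cv2.COLOR_RGB2HSV);print(hsv[172,270:296].tolist()[::4])
m=cv2.inRange(hsv,(14,15,120),(32,60,255));k=np.zeros_like(m);k[160:186,266:298]=m[160:186,266:298]
cs,_=cv2.findContours(k,0,1);q=max(cs,key=cv2.contourArea);e=cv2.fitEllipse(cv2.convexHull(q));p=onz(c,*e[0],38);print(e,p,'A start same view',(516.86,-301.2),'du',(p[:2]-np.array([516.86,-301.2]))@u,(p[:2]-np.array([516.86,-301.2]))@n)
E
```

```text
w16.npz 371 371 -0.197 [86.87522217 83.68928073 80.90158197]
w18.npz 786 786 0.163 [70.08652686 72.71343906 75.01198724]
[[18, 8, 157], [21, 18, 185], [18, 20, 187], [21, 19, 188], [19, 19, 188], [21, 18, 185], [38, 21, 134]]
((282.0413513183594, 172.7013702392578), (13.36993408203125, 22.733774185180664), 90.42156982421875) [ 523.45238338 -304.41665303   38.        ] A start same view (516.86, -301.2) du 7.101336804743556 -1.8377679100450504
```

```bash
python3 - <<'E'
from h import *
a=np.radians(-11.5);u=np.array([np.cos(a),np.sin(a)])
for name,b in (('w16.npz',[(232,285,10,50),(225,240,100,150),(270,290,115,140),(246,272,180,205)]),('w18.npz',[(235,280,10,50),(215,240,90,120),(285,305,90,150),(290,305,210,225)])):
    z=np.load('pics/'+name,allow_pickle=True);P=pts(z['cal'][0],z['d'])
    for q in b: W=P[q[2]:q[3],q[0]:q[1]].reshape(-1,3); print(name,q,np.round(np.median(W,0),1))
im=np.load('pics/s18.npz',allow_pickle=True)['im']; save(cv2.resize(im[165:200,310:360],None,fx=15,fy=15,interpolation=cv2.INTER_CUBIC),'s18z.png')
c=env.get_calibration('side')
# predicted pixels of post top & pad corners for angles
t=np.array([520.0,-303.0]);n=np.array([-u[1],u[0]])
t=t-np.array([2,-2])
def W(x,y,zz): return np.r_[t+x*u+y*n,zz]
print('post top',[proj(c,W(-150+dx,29,74)) for dx in (-4,4)])
for th in (.28,.33,.385): print(th,[np.round(proj(c,W(-78-(72+e)*np.cos(th),17,97-(72+e)*np.sin(th))),1) for e in (-17,17)])
E
```

```text
w16.npz (232, 285, 10, 50) [ 515.3 -303.6   35.9]
w16.npz (225, 240, 100, 150) [ 432.5 -257.3   14.1]
w16.npz (270, 290, 115, 140) [ 418.7 -307.7   14.2]
w16.npz (246, 272, 180, 205) [ 373.  -274.6   95.7]
w18.npz (235, 280, 10, 50) [ 520.5 -303.5   35.9]
w18.npz (215, 240, 90, 120) [ 475.5 -271.1   14.5]
w18.npz (285, 305, 90, 150) [ 444.3 -320.9   14.3]
w18.npz (290, 305, 210, 225) [ 377.1 -307.1   14.1]
post top [array([335.75341115, 185.51073514]), array([332.59687654, 184.46981867])]
0.28 [array([329.2, 177.4]), array([341.6, 184.9])]
0.33 [array([328.8, 178.2]), array([340.9, 186.3])]
0.385 [array([328.3, 179.1]), array([340. , 187.7])]
```

View pics/s18z.png

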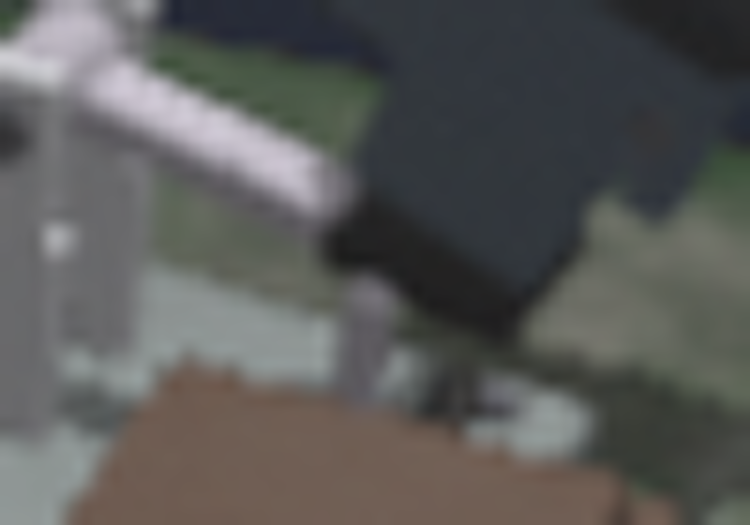

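Call:
send_rows --commands '[[[-0.008, 0, 0, 0, 0, 0], [-0.008, 0, 0, 0, 0, 0], [-0.008, 0, 0, 0, 0, 0], [-0.008, 0, 0, 0, 0, 0], [-0.008, 0, 0, 0, 0, 0], [-0.008, 0, 0, 0, 0, 0]]]'

```text
time_s: 25.5
ee_pos: [371.7, -273.3, 74.8]
ee_rot: [89.9, 70.9, -11.5]
force: [-7.0, -1.0, 9.3]
gripper_width: 0.3
```

```bash
python3 - <<'E'
from h import *
a=np.radians(-11.5);u=np.array([np.cos(a),np.sin(a)]);n=np.array([-u[1],u[0]])
s=env.state(); print(np.round(s['ee_pos'],1),np.round(s['force'],1),-s['force']@Rs(s)[:,0],s['time_s'])
c=env.get_calibration('wrist');im,d=env.grab_frame('wrist'); save(im,'w19.png')
P=pts(c,d)[100:215,245:275].reshape(-1,3)
x=P[:,:2]@u; y=P[:,:2]@n; g=(abs(y+194.5)<5)&(P[:,2]>55)&(x>444)&(x<474); P=P[g];x=x[g]
k=np.polyfit(x,P[:,2],1)
for _ in range(3): r=abs(P[:,2]-np.polyval(k,x))<5; k=np.polyfit(x[r],P[r,2],1)
print(round(np.arctan(k[0]),3)+.197,np.polyval(k,[444,460,474]),[np.arcsin(dz/r) for dz,r in zip(np.array([86.88,83.69,80.9])-np.polyval(k,[444,460,474]),(48.3,32.3,18.3))])
ct=env.get_calibration('top');im,d=env.grab_frame('top'); save(cv2.resize(im[70:320,190:370],None,fx=2.4,fy=2.4,interpolation=cv2.INTER_CUBIC),'t19.png')
E
```

```text
[ 371.7 -273.3   74.8] [-7.  -1.   9.3] 11.003751191577923 25.5
0.35 [70.52722315 72.99376377 75.15198681] [np.float64(0.3453933345588959), np.float64(0.33752507337326587), np.float64(0.3195075604088278)]
```

View pics/t19.png

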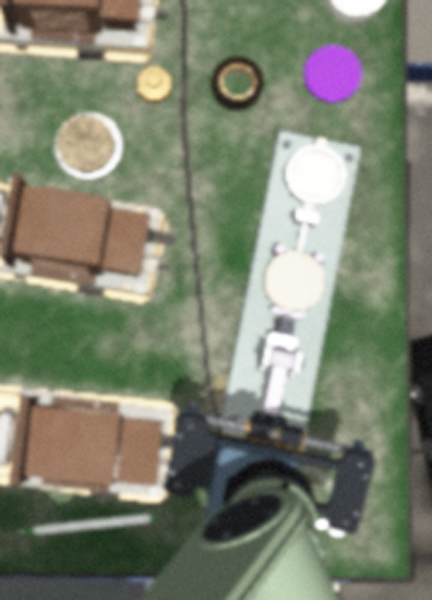

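View pics/w19.png

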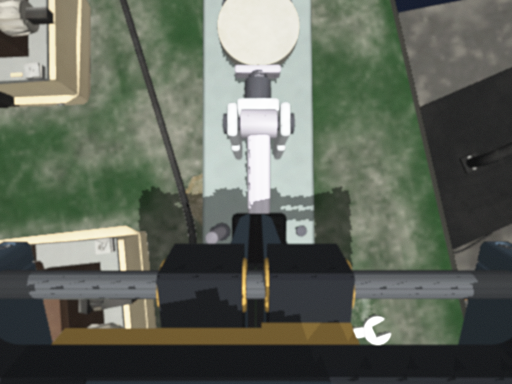

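```bash
python3 - <<'E'
from h import *
env.job_done(); s=env.state(); print(s['time_s'],s['ee_pos'],s['force'])
E
```

```text
the job is handed in; nothing more can be done
the job is handed in; nothing more can be done
```

The two stones are swapped and the gripper is holding the thumb lever pressed level with the post. I handed the job in at about 25.6 s.

- **Swap:** I laid the brown stone aside in the lane and moved the pale stone from the rest onto the table, shifting it 3 mm to centre it on the pins. The brown stone then went onto the rest. The wrist camera put it about 2 mm from where the pale stone had been.
- **Lever:** I pressed the lever only after both stones were in place, with shut fingers tilted 19° to lie flush on the pad. The tool tip ended at z 74.8 mm, pressing with about 11 N, which fits the force you gave for level with the post. After going down to 73.9 mm I backed off about 1 mm to stay mid-range.
- **Last checks:** The top view showed the pale stone between the jaw and both pins, the brown stone on the rest, and the weight and tape undisturbed. Only the spanner's end showed in the last pictures, and I never went near it.
- **Disagreements:**
  - My estimates of the lever angle ranged from 0.32 to 0.35 rad, depending on where along the arm I measured. All are inside the allowed 0.28 to 0.385.
  - The side camera put the pale stone about 7 mm from the table centre instead of 5 mm. I took that as camera error, because the pins stop the stone.
  - The wrist and top cameras differed by 2 to 3 mm throughout.
  - I did not measure the jaw force on the stone. I inferred it from the lever position and force.

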